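# Stack the tape rolls and put the wire reel back on their spindles

### The job

Tidy the craft table: stack the three rolls of masking tape on the taller spindle with the round base, the largest roll at the bottom, the middle one on it and the smallest on top, and put the reel of green wire on the shorter spindle with the square base. Lower each one over its post until it lies flat on what is beneath it, rather than letting it drop, and leave the other things on the table alone.

Things in the scene. Friction and masses are not known exactly. Their poses are not given: they have to be found in the camera images.
- tape_large: roll of off-white masking tape with a brown cardboard core, lying flat on the table: outer diameter 66 mm, 24 mm tall, 80 g or so, with a 25 mm hole right through it; one of three such rolls, the largest. Origin: on its axis, at its underside; z up along the axis, and yaw means nothing.
- tape_medium: roll of off-white masking tape with a brown cardboard core, lying flat on the table: outer diameter 54 mm, 19 mm tall, 50 g or so, with a 25 mm hole right through it; one of three such rolls, the middle one. Origin: on its axis, at its underside; z up along the axis, and yaw means nothing.
- tape_small: roll of off-white masking tape with a brown cardboard core, lying flat on the table: outer diameter 42 mm, 15 mm tall, 30 g or so, with a 25 mm hole right through it; one of three such rolls, the smallest. Origin: on its axis, at its underside; z up along the axis, and yaw means nothing.
- wire_reel: reel of green craft wire standing on the table: two black plastic end flanges 50 mm in diameter and 5 mm thick, with the green winding (42 mm in diameter) between them; 40 mm tall over all, about 150 g, with a 20 mm hole right through it. Take it across the flanges. Origin: on its axis, at its underside; z up along the axis.
- round_spindle: the taller spindle, fixed to the table: a round wooden base 96 mm in diameter and 12 mm thick with an upright steel post in its middle, 14 mm in diameter, standing 52 mm above the base (top at 64 mm above the table), its tip chamfered. Origin: centre of the base's underside, at table height; z up along the post. The stack will reach 70 mm, past the post's tip.
- square_spindle: the shorter spindle, fixed to the table: a square wooden base 80 mm by 80 mm and 12 mm thick with an upright steel post in its middle, 10 mm in diameter, standing 26 mm above the base (top at 38 mm above the table), its tip chamfered. Origin: centre of the base's underside, at table height; z up, x and y along the base's edges.
- packing_tape: big loose roll of amber packing tape, lying flat at the robot's right: 110 mm in diameter, 48 mm tall, with a wide 76 mm hole. Origin: on its axis, at its underside. Not part of the job: leave it where it is.
- screwdriver: loose screwdriver with an orange handle, 200 mm long and 26 mm thick, lying at the far side of the table roughly across the robot's view (its own x axis, from handle to tip, points roughly along the table's y). Origin: under its middle, on the table. Not part of the job: leave it where it is.
- vise: small blue bench vise with steel jaws, 122 mm high, its foot 100 mm by 120 mm, fixed to the table at the robot's left; its screw and bar reach 94 mm from its origin towards the middle of the table. Origin: centre of the foot's underside. Not part of the job: leave it where it is.
There are look-alikes about, which are no part of the job. What is shaped like the wire_reel but orange is not meant. What is shaped like the tape_medium but yellow is not meant.

How it is judged:
At the end, for the whole second after the job is handed in: Large roll on the round base, middle roll on it, small roll on top; wire reel on the square base. Each within 10 mm of its post's axis, within 4 mm of fully seated height, level within 0.12 rad, at rest (under 0.02 m/s, 0.3 rad/s) (horizontal distance between each of tape_large, tape_medium, tape_small and round_spindle below 0.01 m and z of tape_large in the frame of round_spindle between 0.008 and 0.016 m and angle between each of tape_large, tape_medium, tape_small, wire_reel's own z axis and vertical below 0.12 rad and linear speed of each of tape_large, tape_medium, tape_small, wire_reel below 0.02 m/s and angular speed of each of tape_large, tape_medium, tape_small, wire_reel below 0.3 rad/s and z of tape_medium in the frame of round_spindle between 0.032 and 0.04 m and z of tape_small in the frame of round_spindle between 0.051 and 0.059 m and horizontal distance between wire_reel and square_spindle below 0.01 m and z of wire_reel in the frame of square_spindle between 0.008 and 0.016 m); the robot touches nothing.
It fails at once if A roll or the reel was dropped: it fell faster than 0.7 m/s (a fall of about 25 mm) with no finger on it ((linear speed of tape_large above 0.7 m/s and contact force between the fingers and tape_large below 0.05 N) or (linear speed of tape_medium above 0.7 m/s and contact force between the fingers and tape_medium below 0.05 N) or (linear speed of tape_small above 0.7 m/s and contact force between the fingers and tape_small below 0.05 N) or (linear speed of wire_reel above 0.7 m/s and contact force between the fingers and wire_reel below 0.05 N)).
It fails at once if The packing tape or the screwdriver was moved by more than 30 mm (distance of any of packing_tape, screwdriver from where it was at the start of the episode above 0.03 m).
It also fails if it takes over 93 s, if anything falls off the work surface, if the arm or the gripper's body presses on something with over 40 N, if the wrist force passes 120 N, or if a joint passes its speed limit or range.

### The arm

A 7-joint arm with a two-finger parallel gripper is mounted at the origin on the work surface. World frame = base frame: x ahead of the robot, y to its left, z up, the work surface at z = 0. Lengths are in m, angles in rad, forces in N, time in s.
With the tool pointing down it reaches from about 0.4 to 0.85 m from the base axis. Payload 4.5 kg.
Tool frame: the origin (TCP) lies midway between the tips of the shut fingers; the grasp point (between the pads) lies r.grip_point_offset behind it (r.grip_point_offset is the distance from the TCP to the grasp point, in m); z points along the fingers, y is the line along which they close (so a half turn about z gives the same grasp; the last joint's range is limited). The gripper opens to 88 mm and grips with 3 to 60 N. Pads are 18 mm wide; open, the fingers measure 123 mm over their backs; the gripper's body (75 mm by 187 mm) begins 45 mm behind the grasp point.
Start: joints at [-1.302, 0.689, -0.195, 1.565, 0.157, 0.902, -0.215], TCP at [0.145, 0.608, 0.239] pointing down, gripper open.
Joint ranges: [-3.01, 3.01], [-0.46, 2.08], [-1.47, 1.51], [0.13, 2.56], [-1, 4.14], [0.04, 2.09], [-2.66, 2.66]. Speed limits (rad/s): [2.57, 2.57, 3.14, 3.14, 3.14, 3.14, 3.14].

### API

Orientations are given as a unit quaternion [x, y, z, w].
In Python, from plant import r gives the robot as it stands.
- The arm moves only by the shell command python3 -m jog 'ROWS' [FORCE]. ROWS is JSON, a list of rows, each an object of numbers: "wx", "wy", "wz": the turn, a rotation vector about the world's x, y, z as a fraction of full scale; "dx", "dy", "dz": the shift along the world's x, y, z as a fraction of full scale; "hand": the closure, from 0 (fully open) to 1 (shut). In form: [{"wx": .., "wy": .., "wz": .., "dx": .., "dy": .., "dz": .., "hand": ..}, ...]. A call has 1 to 5 rows; each row shifts and turns the commanded pose from where the row before left it; what a row does not reach is not made up. Full scale, the value 1, is 0.25 m for a shift and 2 rad for a turn. A row lasts 1/12 s, in which the tool goes at most 41.7 mm and 7.16 degrees, less where a joint would pass 70% of its speed; a pose out of reach is approached as far as the arm can. A call with a number of a shift or a turn outside -1 to 1 is refused whole. A call with a gripper value outside its range is refused whole. The fingers move at their own pace and stop on an object; FORCE is the grip in N (left out, the last holds). Time passes only in rows, so rows that do not move let the fingers close. It gives the time, the measured TCP pose, the force, the opening and the grip force at its end, in the units of the state.
- r.get_state(): the state, without advancing time (a new reading comes with each control period).
- r.snapshot(name): name is "scene" or "side" or "wrist"; returns the picture (384x512x3 uint8, red, green, blue); there is no depth.
- r.camera_info(name): a dict with "mtx" (3x3 intrinsics, pixels), "R" (3x3) and "t" (3): a world point X has camera coordinates R X + t. Camera axes: x right, y down, z forward; pixel columns grow to the right and rows downward; lengths in m; the calibration is good to about 2 mm. A picture is of the moment at which its call begins: read the wrist's pose just before it. camera_info takes no time and is no camera call; for the wrist camera it gives the pose at the moment of the call.
- r.finish_job(): hands the job in; it is judged then, once.
Trained networks look in the newest picture that a camera, given by its name, has taken for a name from the list of things; names that differ only in an ending like _2 or _b are one class to them, and where a whole thing is asked for, a point or a joint stands for the part that bears it (a point fixed in the world has none). Each returns a list of dicts, best first, with "p" (0 to 1); they miss things now and then, are a little off and sometimes report something else, mostly with a low value. They report only what shows in the picture. A call takes as long as a camera call. They do not tell look-alikes from the thing itself.
- r.search_frame(camera, query): "bbox" ([left, top, right, bottom] in pixels, round what is visible of it).
- r.masks_of(camera, query): "region" (384x512 bool, what is visible of it) and "bbox" ([left, top, right, bottom] in pixels, round what is visible of it).
The state is a dict: "clock": time; "q": joint angles; "qd": joint speeds; "joint_torque": joint torques, N m; "tool_pos": TCP position; "eef_rot": TCP orientation; "contact_force": force on the tool from outside, world axes, zero at the start; "moment": the same for the moment, N m; "opening": opening from 0.0 (shut) to 1.0 (fully open); "finger_force": force on a finger pad.
Only numpy, scipy, OpenCV 4.12 (cv2) and the standard library are available. Lean on these libraries where they do the work, as an engineer would, in place of code of your own. Each camera call takes 0.05 s, during which the arm holds its last target. There are 200 camera calls.

## Working session

There is one attempt and no reset: what is moved stays moved. The work goes in short steps, Python scripts to look and compute and a shell command to move; the robot and the scene stay as the last step left them, time stands still between calls to the robot, and variables do not carry over. Pictures are saved under pics/ and viewed, at most 14 in all, crops included, and the job is handed in when it is done.

```bash
mkdir -p pics; ls; python3 - <<'E'
from plant import r
import cv2
s=r.get_state();print(s['clock'],s['tool_pos'],s['eef_rot'],s['opening'],r.grip_point_offset)
for c in ('scene','side'):
    cv2.imwrite(f'pics/{c}0.png',r.snapshot(c)[:,:,::-1])
    for n in ('tape_large','wire_reel','tape_medium','tape_small','round_spindle','square_spindle'):
        print(c,n,[([round(float(v)) for v in d['bbox']],round(float(d['p']),2)) for d in r.search_frame(c,n)])
    i=r.camera_info(c);print(-i['R'].T@i['t'])
E
```

```text
pics
0.0 [0.14531218 0.60722721 0.23792164] [ 1.17083448e-01  9.93121669e-01 -9.02441531e-04 -4.15844005e-05] 1.0019337365397611 0.0187
scene tape_large [([201, 144, 225, 165], 0.89)]
scene wire_reel [([158, 198, 178, 214], 0.78), ([130, 214, 148, 238], 0.52)]
scene tape_medium [([261, 147, 277, 164], 0.63), ([251, 177, 270, 194], 0.5)]
scene tape_small [([283, 189, 310, 213], 0.57)]
scene round_spindle [([196, 229, 229, 263], 0.79)]
scene square_spindle [([249, 106, 277, 132], 0.88)]
[ 1.00564715 -0.59375371  1.03427251]
side tape_large [([200, 220, 228, 246], 0.95)]
side wire_reel [([283, 311, 308, 344], 0.72), ([262, 278, 282, 303], 0.58), ([259, 192, 282, 209], 0.58)]
side tape_medium [([262, 193, 281, 210], 0.77), ([225, 174, 245, 195], 0.51)]
side tape_small [([259, 277, 281, 305], 0.7), ([310, 242, 350, 274], 0.51), ([224, 155, 242, 167], 0.46), ([200, 221, 225, 245], 0.23)]
side round_spindle [([309, 242, 352, 274], 0.7), ([139, 90, 181, 141], 0.41), ([227, 153, 240, 168], 0.37)]
side square_spindle [([162, 165, 199, 198], 0.91)]
[ 0.1396475  -0.57570956  0.90959501]
```

```bash
python3 - <<'E'
import cv2
for c in ('scene','side'):
    a=cv2.imread(f'pics/{c}0.png')
    cv2.imwrite(f'pics/{c}0b.png',cv2.resize(a[80:280,100:360] if c=='scene' else a[80:360,120:400],None,fx=3 if c=='scene' else 2.1,fy=3 if c=='scene' else 2.1,interpolation=cv2.INTER_CUBIC))
E
```

```text
(no output)
```

View pics/scene0b.png

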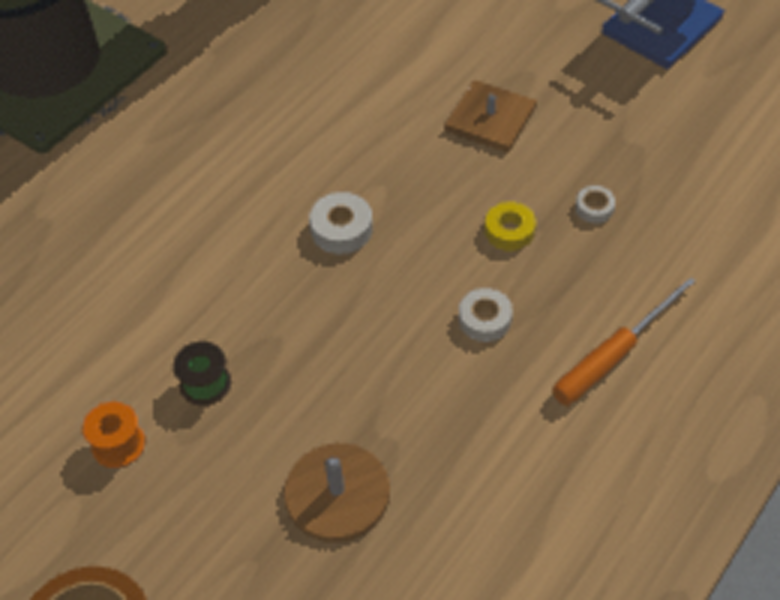

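View pics/side0b.png

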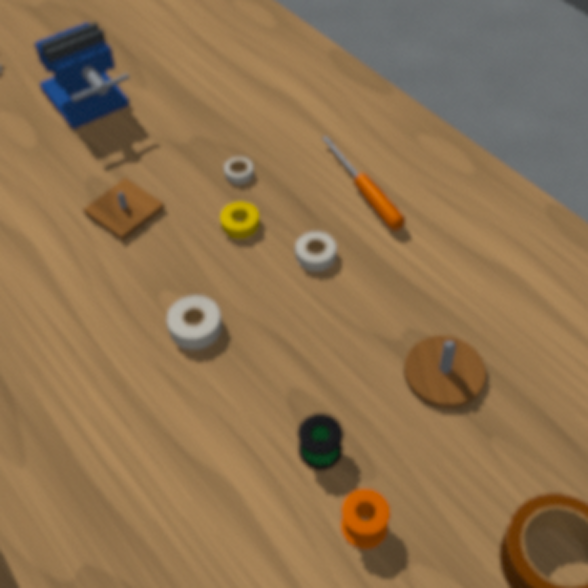

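```bash
cat > h.py <<'E'
from plant import r
import numpy as np, cv2
from scipy.optimize import least_squares
T=np.linspace(0,2*np.pi,73)[:-1]
def proj(c,P):
    i=c if isinstance(c,dict) else r.camera_info(c); q=np.asarray(P)@i['R'].T+i['t']; q=q@i['mtx'].T
    return q[:,:2]/q[:,2:]
def disc(x,y,z0,h,d): return np.array([[x+d/2*np.cos(t),y+d/2*np.sin(t),z] for z in(z0,z0+h) for t in T])
def cen(p):
    m=cv2.moments(cv2.convexHull(np.asarray(p,np.float32))); return np.array([m['m10'],m['m01']])/m['m00'],m['m00']
def back(i,uv,z):
    d=i['R'].T@np.linalg.inv(i['mtx'])@[*uv,1]; o=-i['R'].T@i['t']; return (o+d*(z-o[2])/d[2])[:2]
def comp(m,uv):
    """hull centroid, area of the mask component nearest to uv"""
    n,l,s,c=cv2.connectedComponentsWithStats(m.astype(np.uint8))
    k=min((k for k in range(1,n) if s[k,4]>60),key=lambda k:np.hypot(*(c[k]-uv)))
    v,u=np.nonzero(l==k); return cen(np.c_[u,v])
def fit(obs,z0,h,d):
    """obs: list of (caminfo, hull centroid)"""
    x0=back(*obs[0],z0+h/2)
    f=lambda p:np.concatenate([cen(proj(i,disc(*p,z0,h,d)))[0]-c for i,c in obs])
    s=least_squares(f,x0); return s.x,s.fun,[cen(proj(i,disc(*s.x,z0,h,d)))[1] for i,_ in obs]
E
cat > m.py <<'E'
from h import *
seeds={'tape_large':[(213,153),(213,233)],'tape_medium':[(262,185),(271,199)],'tape_small':[(298,148),(233,161)],
'wire_reel':[(167,205),(272,290)],'round_spindle':[(212,244),(332,257)],'square_spindle':[(263,118),(179,180)]}
dim={'tape_large':(0,.024,.066),'tape_medium':(0,.019,.054),'tape_small':(0,.015,.042),'wire_reel':(0,.04,.05),'round_spindle':(0,.012,.096),'square_spindle':(0,.012,.09)}
for k,c in enumerate(('scene','side')):
    hsv=cv2.cvtColor(r.snapshot(c),cv2.COLOR_RGB2HSV); dim.setdefault('img',{})[c]=hsv
obs={n:[] for n in seeds}
for k,c in enumerate(('scene','side')):
    hsv=dim['img'][c]; i=r.camera_info(c)
    for n in seeds:
        if n.startswith('tape'):
            o=comp((hsv[...,1]<60)&(hsv[...,2]>90),seeds[n][k])
        else:
            M=[d['region'] for d in r.masks_of(c,n)]
            M=[m for m in M if m[seeds[n][k][::-1]]] 
            if not M: print('miss',c,n); continue
            o=comp(M[0],seeds[n][k])
        obs[n].append((i,*o))
for n,o in obs.items():
    if o:
        x,f,a=fit([q[:2] for q in o],*dim[n]); print(n,x.round(4),f.round(2),[round(q[2]) for q in o],np.round(a),[fit([q[:2]],*dim[n])[0].round(4).tolist() for q in o])
for n,k in (('yellow',(270,155)),('orange',(137,224)),('vise tip',(292,92))): print(n,back(r.camera_info('scene'),k,.015))
i=r.camera_info('wrist');print(-i['R'].T@i['t'],i['R'].round(3).tolist(),i['mtx'])
E
python3 m.py
```

```text
tape_large [0.4365 0.007 ] [-0.04  0.27 -0.16 -0.1 ] [325, 486] [367. 556.] [[0.4359, 0.0079], [0.4366, 0.0065]]
tape_medium [ 6.264e-01 -3.000e-04] [-0.13  0.28 -0.16 -0.22] [238, 272] [272. 314.] [[0.6261, 0.0008], [0.6262, -0.0012]]
tape_small [0.6405 0.1874] [-0.23  0.32 -0.25 -0.51] [112, 124] [142. 157.] [[0.6404, 0.189], [0.6398, 0.1852]]
wire_reel [ 0.447  -0.2205] [-0.39  0.34 -0.19 -0.44] [273, 470] [340. 513.] [[0.4471, -0.219], [0.4466, -0.2216]]
round_spindle [ 0.6258 -0.2376] [-0.12 -0.15  0.12 -0.09] [868, 1030] [ 948. 1107.] [[0.6263, -0.2378], [0.6254, -0.2376]]
square_spindle [0.4745 0.2308] [-0.55  0.03  0.17 -0.48] [481, 606] [464. 640.] [[0.4759, 0.232], [0.4731, 0.2295]]
yellow [0.58691761 0.10551279]
orange [ 0.42063505 -0.31481859]
vise tip [0.49153825 0.38954756]
[0.07188698 0.62578595 0.38581554] [[0.232, 0.973, 0.0], [0.93, -0.222, 0.291], [0.283, -0.067, -0.957]] [[282.76540443   0.         252.32457398]
 [  0.         282.76540443 191.99710999]
 [  0.           0.           1.        ]]
```

```bash

python3 -m jog '[{"dx":0.102,"dy":-0.083},{"dx":0.102,"dy":-0.083},{"dx":0.102,"dy":-0.083},{"dx":0.102,"dy":-0.083},{"dx":0.102,"dy":-0.083}]'
python3 -m jog '[{"dx":0.102,"dy":-0.083},{"dx":0.102,"dy":-0.083},{"dx":0.102,"dy":-0.083},{"dx":0.102,"dy":-0.083},{"dx":0.102,"dy":-0.083}]'
python3 -m jog '[{"dx":0.015,"dy":-0.157},{"dx":0.015,"dy":-0.157},{"dx":0.015,"dy":-0.157},{"dx":0.015,"dy":-0.157},{"dx":0.015,"dy":-0.157}]'
python3 -m jog '[{"dx":0.015,"dy":-0.157},{"dx":0.015,"dy":-0.157},{"dx":0.015,"dy":-0.157},{"dx":0.015,"dy":-0.157},{"dx":0.015,"dy":-0.157}]'
```

```text
invalid input
invalid input
invalid input
invalid input
```

```bash

python3 -m jog '[{"wx":0,"wy":0,"wz":0,"dx":0.102,"dy":-0.083,"dz":0,"hand":0},{"wx":0,"wy":0,"wz":0,"dx":0.102,"dy":-0.083,"dz":0,"hand":0},{"wx":0,"wy":0,"wz":0,"dx":0.102,"dy":-0.083,"dz":0,"hand":0},{"wx":0,"wy":0,"wz":0,"dx":0.102,"dy":-0.083,"dz":0,"hand":0},{"wx":0,"wy":0,"wz":0,"dx":0.102,"dy":-0.083,"dz":0,"hand":0}]'
```

```text
clock: 1.52
tool_pos: [0.2739, 0.5031, 0.2389]
eef_rot: [0.117, 0.993, 0.0, 0.0]
contact_force: [0.1, -0.1, -0.2]
opening: 0.999
finger_force: 0.0
```

```bash

python3 -m jog '[{"wx":0,"wy":0,"wz":0,"dx":0.102,"dy":-0.083,"dz":0,"hand":0},{"wx":0,"wy":0,"wz":0,"dx":0.102,"dy":-0.083,"dz":0,"hand":0},{"wx":0,"wy":0,"wz":0,"dx":0.102,"dy":-0.083,"dz":0,"hand":0},{"wx":0,"wy":0,"wz":0,"dx":0.102,"dy":-0.083,"dz":0,"hand":0},{"wx":0,"wy":0,"wz":0,"dx":0.102,"dy":-0.083,"dz":0,"hand":0}]'
python3 -m jog '[{"wx":0,"wy":0,"wz":0,"dx":0.015,"dy":-0.157,"dz":0,"hand":0},{"wx":0,"wy":0,"wz":0,"dx":0.015,"dy":-0.157,"dz":0,"hand":0},{"wx":0,"wy":0,"wz":0,"dx":0.015,"dy":-0.157,"dz":0,"hand":0},{"wx":0,"wy":0,"wz":0,"dx":0.015,"dy":-0.157,"dz":0,"hand":0},{"wx":0,"wy":0,"wz":0,"dx":0.015,"dy":-0.157,"dz":0,"hand":0}]'
python3 -m jog '[{"wx":0,"wy":0,"wz":0,"dx":0.015,"dy":-0.157,"dz":0,"hand":0},{"wx":0,"wy":0,"wz":0,"dx":0.015,"dy":-0.157,"dz":0,"hand":0},{"wx":0,"wy":0,"wz":0,"dx":0.015,"dy":-0.157,"dz":0,"hand":0},{"wx":0,"wy":0,"wz":0,"dx":0.015,"dy":-0.157,"dz":0,"hand":0},{"wx":0,"wy":0,"wz":0,"dx":0,"dy":0,"dz":0,"hand":0}]'
cat > w.py <<'E'
from h import *
import sys
i=r.camera_info('wrist'); a=r.snapshot('wrist'); hsv=cv2.cvtColor(a,cv2.COLOR_RGB2HSV)
cv2.imwrite('pics/%s.png'%sys.argv[1],a[:,:,::-1])
s=r.get_state();print(s['tool_pos'].round(4),s['q'].round(2))
dim={'tape_large':(0,.024,.066),'tape_medium':(0,.019,.054),'tape_small':(0,.015,.042)}
est={'tape_large':(.4365,.007),'tape_medium':(.6264,-.0003),'tape_small':(.6405,.1874)}
for n in sys.argv[2:]:
    p=proj(i,[[*est[n],.01]])[0]; c,A=comp((hsv[...,1]<60)&(hsv[...,2]>90),p)
    x,f,m=fit([(i,c)],*dim[n]);print(n,p.round(),c.round(),x.round(4),round(A),np.round(m))
E
python3 w.py w1 tape_large
```

```text
clock: 1.93
tool_pos: [0.4016, 0.3993, 0.2389]
eef_rot: [0.117, 0.993, 0.0, 0.0]
contact_force: [0.7, -0.4, 0.4]
opening: 1.004
finger_force: 0.0
clock: 2.35
tool_pos: [0.4192, 0.2024, 0.2389]
eef_rot: [0.117, 0.993, 0.0, 0.0]
contact_force: [0.9, -0.7, 0.4]
opening: 0.998
finger_force: 0.0
clock: 2.77
tool_pos: [0.434, 0.0377, 0.2386]
eef_rot: [0.124, 0.992, -0.003, -0.0]
contact_force: [0.7, 0.3, -0.3]
opening: 1.003
finger_force: 0.0
[0.4343 0.0422 0.2387] [-0.01  0.46 -0.28  2.1   0.22  0.61  0.88]
tape_large [232. 172.] [233. 173.] [0.4372 0.0087] 1978 [2043.]
```

View pics/w1.png

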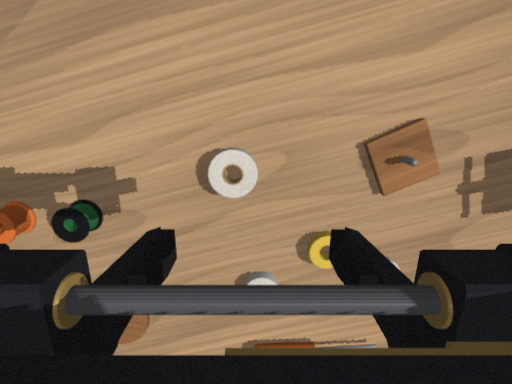

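Candidates: large roll: white (233,173), medium white (262,283), yellow look-alike (325,250). For the reel: black/green (77,220), orange look-alike (15,220). The first reach goes to the white roll at (233,173), which has the largest silhouette (area 1978 px, 2043 expected for 66 mm). I'll check it in a crop.

```bash
python3 -c "
import cv2
a=cv2.imread('pics/w1.png')[110:310,0:440];cv2.imwrite('pics/w1c.png',cv2.resize(a,None,fx=1.8,fy=1.8,interpolation=cv2.INTER_CUBIC))"
```

```text
(no output)
```

View pics/w1c.png

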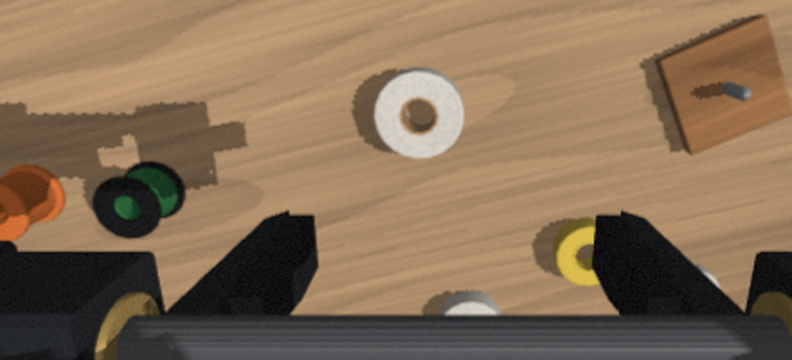

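```bash

python3 -m jog '[{"wx":0,"wy":0,"wz":0,"dx":0.011,"dy":-0.139,"dz":0,"hand":0},{"wx":0,"wy":0,"wz":0,"dx":0,"dy":0,"dz":-0.16,"hand":0},{"wx":0,"wy":0,"wz":0,"dx":0,"dy":0,"dz":-0.16,"hand":0},{"wx":0,"wy":0,"wz":0,"dx":0,"dy":0,"dz":-0.16,"hand":0},{"wx":0,"wy":0,"wz":0,"dx":0,"dy":0,"dz":-0.16,"hand":0}]'
python3 -m jog '[{"wx":0,"wy":0,"wz":0,"dx":0,"dy":0,"dz":0,"hand":0},{"wx":0,"wy":0,"wz":0,"dx":0,"dy":0,"dz":0,"hand":0}]'
```

```text
clock: 3.23
tool_pos: [0.4379, 0.0139, 0.0777]
eef_rot: [0.117, 0.993, 0.001, 0.001]
contact_force: [0.3, 0.4, -1.3]
opening: 0.997
finger_force: 0.0
clock: 3.4
tool_pos: [0.4355, 0.0136, 0.0773]
eef_rot: [0.116, 0.993, -0.001, -0.003]
contact_force: [0.2, -0.0, -0.7]
opening: 0.999
finger_force: 0.0
```

```bash

python3 -m jog '[{"wx":0,"wy":0,"wz":0,"dx":0.006,"dy":-0.024,"dz":-0.1,"hand":0},{"wx":0,"wy":0,"wz":0,"dx":0,"dy":0,"dz":-0.1,"hand":0},{"wx":0,"wy":0,"wz":0,"dx":0,"dy":0,"dz":-0.085,"hand":0},{"wx":0,"wy":0,"wz":0,"dx":0,"dy":0,"dz":0,"hand":0},{"wx":0,"wy":0,"wz":0,"dx":0,"dy":0,"dz":0,"hand":0}]'
python3 -m jog '[{"wx":0,"wy":0,"wz":0,"dx":0,"dy":0,"dz":0,"hand":1},{"wx":0,"wy":0,"wz":0,"dx":0,"dy":0,"dz":0,"hand":1},{"wx":0,"wy":0,"wz":0,"dx":0,"dy":0,"dz":0,"hand":1},{"wx":0,"wy":0,"wz":0,"dx":0,"dy":0,"dz":0,"hand":1},{"wx":0,"wy":0,"wz":0,"dx":0,"dy":0,"dz":0,"hand":1}]' 15
python3 -m jog '[{"wx":0,"wy":0,"wz":0,"dx":0,"dy":0,"dz":0,"hand":1},{"wx":0,"wy":0,"wz":0,"dx":0,"dy":0,"dz":0,"hand":1},{"wx":0,"wy":0,"wz":0,"dx":0,"dy":0,"dz":0.05,"hand":1},{"wx":0,"wy":0,"wz":0,"dx":0,"dy":0,"dz":0.05,"hand":1},{"wx":0,"wy":0,"wz":0,"dx":0,"dy":0,"dz":0,"hand":1}]'
```

```text
clock: 3.82
tool_pos: [0.443, 0.0054, 0.0427]
eef_rot: [0.117, 0.993, -0.002, 0.001]
contact_force: [0.9, -1.0, 0.6]
opening: 1.001
finger_force: 0.0
clock: 4.23
tool_pos: [0.441, 0.005, 0.0402]
eef_rot: [0.117, 0.993, -0.002, -0.002]
contact_force: [-0.4, 0.5, 0.3]
opening: 0.641
finger_force: 0.0
clock: 4.65
tool_pos: [0.4414, 0.0048, 0.0661]
eef_rot: [0.117, 0.993, -0.002, -0.001]
contact_force: [-0.8, 0.8, 0.5]
opening: 0.273
finger_force: 0.0
```

```bash

python3 -m jog '[{"wx":0,"wy":0,"wz":0,"dx":0,"dy":0,"dz":0,"hand":0},{"wx":0,"wy":0,"wz":0,"dx":0,"dy":0,"dz":0,"hand":0},{"wx":0,"wy":0,"wz":0,"dx":0,"dy":0,"dz":0,"hand":0},{"wx":0,"wy":0,"wz":0,"dx":0,"dy":0,"dz":0,"hand":0},{"wx":0,"wy":0,"wz":0,"dx":0,"dy":0,"dz":0,"hand":0}]'
python3 -c "
from plant import r
s=r.get_state();print(s['q'].round(3),s['tool_pos'],s['eef_rot'])"
python3 -m jog '[{"wx":0,"wy":0,"wz":0,"dx":0,"dy":0,"dz":-0.02,"hand":0},{"wx":0,"wy":0,"wz":0,"dx":0,"dy":0,"dz":-0.02,"hand":0},{"wx":0,"wy":0,"wz":0,"dx":0,"dy":0,"dz":-0.02,"hand":0},{"wx":0,"wy":0,"wz":0,"dx":0,"dy":0,"dz":-0.02,"hand":0},{"wx":0,"wy":0,"wz":0,"dx":0,"dy":0,"dz":-0.02,"hand":0}]'
python3 -c "
from plant import r
s=r.get_state();print(s['q'].round(3),s['tool_pos'],s['eef_rot'])"
```

```text
clock: 5.07
tool_pos: [0.4407, 0.005, 0.0644]
eef_rot: [0.117, 0.993, -0.003, -0.002]
contact_force: [-0.3, 0.7, -1.1]
opening: 0.623
finger_force: 0.0
[-0.038  0.812 -0.131  2.236  0.761  0.143  0.451] [0.44065443 0.00499362 0.06442743] [ 0.11687266  0.99314088 -0.00261274 -0.00226752]
clock: 5.48
tool_pos: [0.4408, 0.005, 0.0392]
eef_rot: [0.117, 0.993, -0.003, -0.002]
contact_force: [1.0, -0.4, 0.3]
opening: 0.991
finger_force: 0.0
[-0.092  0.869 -0.044  2.244  0.827  0.051  0.39 ] [0.44077197 0.00500613 0.03916151] [ 0.11694271  0.99313327 -0.00253023 -0.00207742]
```

```bash

python3 -m jog '[{"wx":0.0116,"wy":0.0487,"wz":0,"dx":0,"dy":0,"dz":0,"hand":0},{"wx":0.0116,"wy":0.0487,"wz":0,"dx":-0.015,"dy":0.011,"dz":0,"hand":0},{"wx":0,"wy":0,"wz":0,"dx":0,"dy":0,"dz":-0.03,"hand":0},{"wx":0,"wy":0,"wz":0,"dx":0,"dy":0,"dz":-0.03,"hand":0},{"wx":0,"wy":0,"wz":0,"dx":0,"dy":0,"dz":-0.03,"hand":0}]'
python3 -m jog '[{"wx":0,"wy":0,"wz":0,"dx":0,"dy":0,"dz":0,"hand":0},{"wx":0,"wy":0,"wz":0,"dx":0,"dy":0,"dz":0,"hand":0}]'
python3 -c "
from plant import r
s=r.get_state();print(s['q'].round(3),s['tool_pos'],s['eef_rot'])"
```

```text
clock: 5.9
tool_pos: [0.436, 0.0058, 0.0116]
eef_rot: [0.117, 0.99, 0.003, -0.074]
contact_force: [-0.0, -0.5, -0.3]
opening: 0.996
finger_force: 0.0
clock: 6.07
tool_pos: [0.4353, 0.0064, 0.0123]
eef_rot: [0.115, 0.99, 0.002, -0.075]
contact_force: [-0.5, 0.6, 0.0]
opening: 1.001
finger_force: 0.0
[ 0.116  0.956 -0.345  2.114  0.784  0.348  0.458] [0.43526604 0.0064162  0.01230444] [ 0.11533379  0.99048729  0.00167976 -0.07503489]
```

```bash

python3 -m jog '[{"wx":0,"wy":0,"wz":0,"dx":0.005,"dy":0.006,"dz":-0.026,"hand":0},{"wx":0,"wy":0,"wz":0,"dx":0,"dy":0,"dz":0,"hand":1},{"wx":0,"wy":0,"wz":0,"dx":0,"dy":0,"dz":0,"hand":1},{"wx":0,"wy":0,"wz":0,"dx":0,"dy":0,"dz":0,"hand":1},{"wx":0,"wy":0,"wz":0,"dx":0,"dy":0,"dz":0,"hand":1}]' 20
python3 -m jog '[{"wx":0,"wy":0,"wz":0,"dx":0,"dy":0,"dz":0,"hand":1},{"wx":0,"wy":0,"wz":0,"dx":0,"dy":0,"dz":0,"hand":1},{"wx":0,"wy":0,"wz":0,"dx":0,"dy":0,"dz":0.02,"hand":1},{"wx":0,"wy":0,"wz":0,"dx":0,"dy":0,"dz":0.1,"hand":1},{"wx":0,"wy":0,"wz":0,"dx":0,"dy":0,"dz":0.1,"hand":1}]'
```

```text
clock: 6.48
tool_pos: [0.4378, 0.0081, 0.0066]
eef_rot: [0.116, 0.99, 0.003, -0.074]
contact_force: [-1.1, 0.2, -0.6]
opening: 0.737
finger_force: 19.9
clock: 6.9
tool_pos: [0.4368, 0.0079, 0.0618]
eef_rot: [0.116, 0.99, 0.003, -0.076]
contact_force: [0.0, -0.3, -1.0]
opening: 0.737
finger_force: 19.9
```

```bash

python3 -m jog '[{"wx":0,"wy":0,"wz":0,"dx":0,"dy":0,"dz":0.15,"hand":1},{"wx":0,"wy":0,"wz":0,"dx":0.084,"dy":-0.109,"dz":0.08,"hand":1},{"wx":0,"wy":0,"wz":0,"dx":0.084,"dy":-0.109,"dz":0.02,"hand":1},{"wx":0,"wy":0,"wz":0,"dx":0.084,"dy":-0.109,"dz":0,"hand":1},{"wx":0,"wy":0,"wz":0,"dx":0.084,"dy":-0.109,"dz":0,"hand":1}]'
python3 -m jog '[{"wx":0,"wy":0,"wz":0,"dx":0.084,"dy":-0.109,"dz":0,"hand":1},{"wx":0,"wy":0,"wz":0,"dx":0.084,"dy":-0.109,"dz":0,"hand":1},{"wx":0,"wy":0,"wz":0,"dx":0.084,"dy":-0.109,"dz":0,"hand":1},{"wx":0,"wy":0,"wz":0,"dx":0.084,"dy":-0.109,"dz":0,"hand":1},{"wx":0,"wy":0,"wz":0,"dx":0.084,"dy":-0.109,"dz":0,"hand":1}]'
python3 -m jog '[{"wx":0,"wy":0,"wz":0,"dx":0,"dy":0,"dz":0,"hand":1},{"wx":0,"wy":0,"wz":0,"dx":0,"dy":0,"dz":0,"hand":1}]'
cat > p.py <<'E'
from h import *
import sys
n=sys.argv[1]
s=r.get_state();print(s['tool_pos'].round(4),s['q'].round(2))
ims=[]
for c in ('scene','side'):
    a=r.snapshot(c)[:,:,::-1]; u,v=proj(c,[[.626,-.2376,.06]])[0].astype(int)
    ims.append(cv2.resize(a[max(v-50,0):v+50,max(u-65,0):u+65],(390,300),interpolation=cv2.INTER_CUBIC))
i=r.camera_info('wrist'); a=r.snapshot('wrist')[:,:,::-1]
ims.append(cv2.resize(a,(390,292)))
cv2.imwrite(f'pics/{n}.png',cv2.copyMakeBorder(np.vstack([np.hstack(ims[:2]),np.hstack([ims[2],ims[2]*0])]),0,0,0,0,0))
E
python3 p.py p1
```

```text
clock: 7.32
tool_pos: [0.5225, -0.1028, 0.1253]
eef_rot: [0.117, 0.99, 0.003, -0.074]
contact_force: [0.3, -0.2, -1.4]
opening: 0.733
finger_force: 19.9
clock: 7.73
tool_pos: [0.6267, -0.239, 0.1242]
eef_rot: [0.117, 0.99, 0.004, -0.075]
contact_force: [0.4, 0.1, -1.2]
opening: 0.732
finger_force: 19.9
clock: 7.9
tool_pos: [0.6266, -0.2393, 0.1234]
eef_rot: [0.118, 0.99, 0.003, -0.075]
contact_force: [-0.2, 1.2, -1.5]
opening: 0.737
finger_force: 19.9
[ 0.6266 -0.2393  0.1234] [ 0.56  1.01 -0.61  1.32  0.56  1.14  1.2 ]
```

View pics/p1.png

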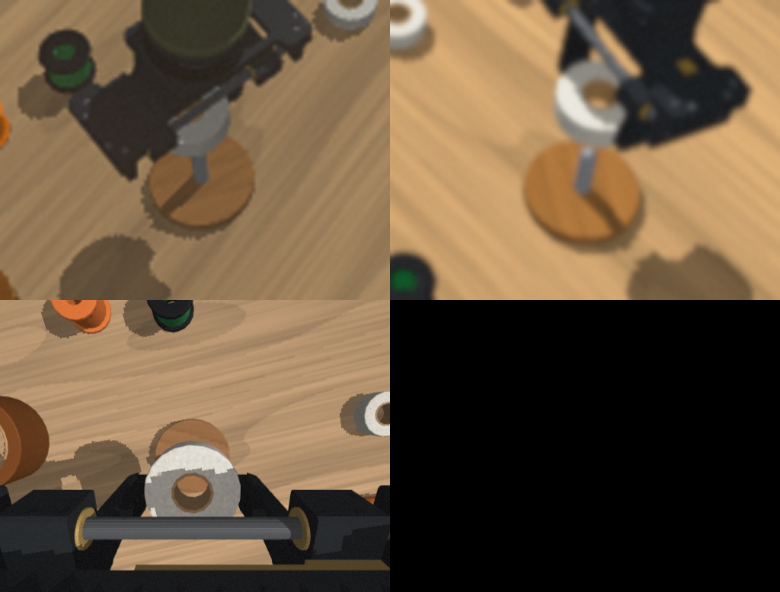

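```bash

python3 -m jog '[{"wx":0,"wy":0,"wz":0,"dx":-0.002,"dy":0.006,"dz":-0.06,"hand":1},{"wx":0,"wy":0,"wz":0,"dx":0,"dy":0,"dz":-0.06,"hand":1},{"wx":0,"wy":0,"wz":0,"dx":0,"dy":0,"dz":-0.06,"hand":1},{"wx":0,"wy":0,"wz":0,"dx":0,"dy":0,"dz":-0.04,"hand":1},{"wx":0,"wy":0,"wz":0,"dx":0,"dy":0,"dz":-0.02,"hand":1}]'
python3 -m jog '[{"wx":0,"wy":0,"wz":0,"dx":0,"dy":0,"dz":-0.03,"hand":1},{"wx":0,"wy":0,"wz":0,"dx":0,"dy":0,"dz":-0.03,"hand":1},{"wx":0,"wy":0,"wz":0,"dx":0,"dy":0,"dz":-0.03,"hand":1}]'
```

```text
clock: 8.47
tool_pos: [0.6246, -0.2352, 0.0615]
eef_rot: [0.116, 0.99, 0.003, -0.077]
contact_force: [0.9, 0.0, -1.0]
opening: 0.736
finger_force: 19.9
clock: 8.72
tool_pos: [0.6266, -0.2357, 0.0411]
eef_rot: [0.116, 0.99, 0.003, -0.074]
contact_force: [0.7, 0.6, -1.2]
opening: 0.732
finger_force: 19.9
```

```bash

python3 -m jog '[{"wx":0,"wy":0,"wz":0,"dx":0,"dy":-0.006,"dz":-0.03,"hand":1},{"wx":0,"wy":0,"wz":0,"dx":0,"dy":0,"dz":-0.03,"hand":1},{"wx":0,"wy":0,"wz":0,"dx":0,"dy":0,"dz":-0.01,"hand":1},{"wx":0,"wy":0,"wz":0,"dx":0,"dy":0,"dz":0,"hand":1}]'
python3 -m jog '[{"wx":0,"wy":0,"wz":0,"dx":0,"dy":0,"dz":-0.006,"hand":1},{"wx":0,"wy":0,"wz":0,"dx":0,"dy":0,"dz":0,"hand":1}]'
python3 -m jog '[{"wx":0,"wy":0,"wz":0,"dx":0,"dy":0,"dz":-0.004,"hand":1},{"wx":0,"wy":0,"wz":0,"dx":0,"dy":0,"dz":0,"hand":1}]'
```

```text
clock: 9.05
tool_pos: [0.6257, -0.2372, 0.023]
eef_rot: [0.116, 0.99, 0.003, -0.075]
contact_force: [0.2, 0.5, -2.0]
opening: 0.732
finger_force: 19.9
clock: 9.22
tool_pos: [0.6265, -0.2372, 0.0226]
eef_rot: [0.116, 0.99, 0.003, -0.074]
contact_force: [-0.3, -0.3, 0.5]
opening: 0.736
finger_force: 19.9
clock: 9.38
tool_pos: [0.6264, -0.2372, 0.0217]
eef_rot: [0.116, 0.99, 0.003, -0.074]
contact_force: [-0.0, -0.5, -1.5]
opening: 0.739
finger_force: 19.9
```

```bash

python3 -m jog '[{"wx":0,"wy":0,"wz":0,"dx":0,"dy":0,"dz":-0.006,"hand":1},{"wx":0,"wy":0,"wz":0,"dx":0,"dy":0,"dz":0,"hand":1}]'
python3 -m jog '[{"wx":0,"wy":0,"wz":0,"dx":0,"dy":0,"dz":-0.006,"hand":1},{"wx":0,"wy":0,"wz":0,"dx":0,"dy":0,"dz":0,"hand":1}]'
python3 -m jog '[{"wx":0,"wy":0,"wz":0,"dx":0,"dy":0,"dz":-0.004,"hand":1},{"wx":0,"wy":0,"wz":0,"dx":0,"dy":0,"dz":0,"hand":1}]'
```

```text
clock: 9.55
tool_pos: [0.6262, -0.2372, 0.0199]
eef_rot: [0.116, 0.99, 0.003, -0.075]
contact_force: [-0.6, 0.5, -1.0]
opening: 0.732
finger_force: 19.9
clock: 9.72
tool_pos: [0.6264, -0.2372, 0.0187]
eef_rot: [0.116, 0.99, 0.003, -0.074]
contact_force: [-0.6, -0.4, 0.5]
opening: 0.73
finger_force: 19.9
clock: 9.88
tool_pos: [0.6264, -0.2372, 0.0187]
eef_rot: [0.117, 0.99, 0.003, -0.074]
contact_force: [-2.9, 0.1, 5.9]
opening: 0.74
finger_force: 19.9
```

```bash

python3 -m jog '[{"wx":0,"wy":0,"wz":0,"dx":0,"dy":0,"dz":0,"hand":0},{"wx":0,"wy":0,"wz":0,"dx":0,"dy":0,"dz":0,"hand":0},{"wx":0,"wy":0,"wz":0,"dx":0,"dy":0,"dz":0,"hand":0},{"wx":0,"wy":0,"wz":0,"dx":0,"dy":0,"dz":0.04,"hand":0},{"wx":0,"wy":0,"wz":0,"dx":0,"dy":0,"dz":0.12,"hand":0}]'
python3 -m jog '[{"wx":0,"wy":0,"wz":0,"dx":0,"dy":0,"dz":0.16,"hand":0},{"wx":-0.0086,"wy":-0.036,"wz":0,"dx":0,"dy":0.03,"dz":0.16,"hand":0},{"wx":-0.0086,"wy":-0.036,"wz":0,"dx":0,"dy":0.11,"dz":0,"hand":0},{"wx":0,"wy":0,"wz":0,"dx":0,"dy":0.13,"dz":0,"hand":0},{"wx":0,"wy":0,"wz":0,"dx":0,"dy":0.13,"dz":0,"hand":0}]'
python3 -m jog '[{"wx":0,"wy":0,"wz":0,"dx":0,"dy":0.13,"dz":0,"hand":0},{"wx":0,"wy":0,"wz":0,"dx":0,"dy":0.13,"dz":0,"hand":0},{"wx":0,"wy":0,"wz":0,"dx":0,"dy":0.13,"dz":0,"hand":0},{"wx":0,"wy":0,"wz":0,"dx":0,"dy":0.13,"dz":0,"hand":0},{"wx":0,"wy":0,"wz":0,"dx":0,"dy":0,"dz":0,"hand":0}]'
python3 - <<'E'
from h import *
for c in('scene','side'):
    a=r.snapshot(c);hsv=cv2.cvtColor(a,cv2.COLOR_RGB2HSV);i=r.camera_info(c)
    cv2.imwrite(f'pics/{c}1.png',a[:,:,::-1])
    p=proj(i,[[.626,-.237,.024]])[0];o=comp((hsv[...,1]<60)&(hsv[...,2]>90),p)
    print(p,o,fit([(i,o[0])],.012,.024,.066))
print(r.get_state()['tool_pos'],r.get_state()['eef_rot'])
E
```

```text
clock: 10.3
tool_pos: [0.6229, -0.2368, 0.054]
eef_rot: [0.116, 0.99, 0.004, -0.079]
contact_force: [-0.5, 0.3, -0.2]
opening: 0.996
finger_force: 0.0
clock: 10.72
tool_pos: [0.6255, -0.1372, 0.1395]
eef_rot: [0.118, 0.993, -0.006, -0.0]
contact_force: [0.8, -0.3, 0.4]
opening: 0.996
finger_force: 0.0
clock: 11.13
tool_pos: [0.6262, 0.0037, 0.1392]
eef_rot: [0.112, 0.994, -0.001, -0.001]
contact_force: [-0.6, 0.4, 1.1]
opening: 0.999
finger_force: 0.0
[211.81419204 240.30917832] (array([211.51588983, 240.32274011]), 472.0) (array([ 0.62530883, -0.23725904]), array([2.02394631e-07, 4.05704071e-07]), [524.0394026815193])
[331.7923355 251.5221021] (array([332.10944836, 252.16989437]), 568.0) (array([ 0.62539589, -0.23845005]), array([2.34557831e-07, 5.01126522e-07]), [632.9836787302047])
[ 0.62636471 -0.00501092  0.13824198] [ 1.15278025e-01  9.93320294e-01 -5.01615408e-03 -7.79856840e-04]
```

```bash

python3 -m jog '[{"wx":0,"wy":0,"wz":0,"dx":0.002,"dy":0.022,"dz":-0.12,"hand":0},{"wx":0,"wy":0,"wz":0,"dx":0,"dy":0,"dz":-0.12,"hand":0},{"wx":0,"wy":0,"wz":0,"dx":0,"dy":0,"dz":-0.12,"hand":0},{"wx":0,"wy":0,"wz":0,"dx":0,"dy":0,"dz":-0.05,"hand":0},{"wx":0,"wy":0,"wz":0,"dx":0,"dy":0,"dz":0,"hand":0}]'
python3 -m jog '[{"wx":0,"wy":0,"wz":0,"dx":0,"dy":0,"dz":0,"hand":0},{"wx":0,"wy":0,"wz":0,"dx":0,"dy":0,"dz":0,"hand":0}]'
```

```text
clock: 11.65
tool_pos: [0.6246, -0.0041, 0.0321]
eef_rot: [0.118, 0.993, -0.007, -0.004]
contact_force: [-0.1, -0.1, -0.2]
opening: 1.002
finger_force: 0.0
clock: 11.82
tool_pos: [0.6281, -0.0021, 0.0366]
eef_rot: [0.118, 0.993, -0.005, 0.0]
contact_force: [0.7, 0.4, 0.9]
opening: 1.0
finger_force: 0.0
```

```bash

python3 -m jog '[{"wx":0,"wy":0,"wz":0,"dx":-0.003,"dy":0.009,"dz":-0.04,"hand":0},{"wx":0,"wy":0,"wz":0,"dx":0,"dy":0,"dz":-0.04,"hand":0},{"wx":0,"wy":0,"wz":0,"dx":0,"dy":0,"dz":-0.03,"hand":0},{"wx":0,"wy":0,"wz":0,"dx":0,"dy":0,"dz":0,"hand":0},{"wx":0,"wy":0,"wz":0,"dx":0,"dy":0,"dz":0,"hand":0}]'
python3 -m jog '[{"wx":0,"wy":0,"wz":0,"dx":0,"dy":0,"dz":-0.008,"hand":0},{"wx":0,"wy":0,"wz":0,"dx":0,"dy":0,"dz":0,"hand":0}]'
```

```text
clock: 12.23
tool_pos: [0.6255, 0.0005, 0.0068]
eef_rot: [0.117, 0.993, -0.006, -0.002]
contact_force: [-1.2, -1.1, -0.2]
opening: 0.998
finger_force: 0.0
clock: 12.4
tool_pos: [0.6261, 0.0006, 0.0054]
eef_rot: [0.117, 0.993, -0.005, -0.001]
contact_force: [0.4, 1.2, 0.5]
opening: 1.002
finger_force: 0.0
```

Close, lift a little, then carry to the spindle.

```bash

python3 -m jog '[{"wx":0,"wy":0,"wz":0,"dx":0,"dy":0,"dz":0,"hand":1},{"wx":0,"wy":0,"wz":0,"dx":0,"dy":0,"dz":0,"hand":1},{"wx":0,"wy":0,"wz":0,"dx":0,"dy":0,"dz":0,"hand":1},{"wx":0,"wy":0,"wz":0,"dx":0,"dy":0,"dz":0,"hand":1},{"wx":0,"wy":0,"wz":0,"dx":0,"dy":0,"dz":0,"hand":1}]' 15
python3 -m jog '[{"wx":0,"wy":0,"wz":0,"dx":0,"dy":0,"dz":0,"hand":1},{"wx":0,"wy":0,"wz":0,"dx":0,"dy":0,"dz":0,"hand":1}]'
python3 -m jog '[{"wx":0,"wy":0,"wz":0,"dx":0,"dy":0,"dz":0.02,"hand":1},{"wx":0,"wy":0,"wz":0,"dx":0,"dy":0,"dz":0.1,"hand":1},{"wx":0,"wy":0,"wz":0,"dx":0,"dy":0,"dz":0.15,"hand":1},{"wx":0,"wy":0,"wz":0,"dx":0,"dy":0,"dz":0.15,"hand":1},{"wx":0,"wy":0,"wz":0,"dx":0,"dy":0,"dz":0.04,"hand":1}]'
```

```text
clock: 12.82
tool_pos: [0.6261, 0.0005, 0.0056]
eef_rot: [0.117, 0.993, -0.005, -0.001]
contact_force: [-0.5, -0.1, -0.3]
opening: 0.645
finger_force: 0.0
clock: 12.98
tool_pos: [0.626, 0.0006, 0.0056]
eef_rot: [0.117, 0.993, -0.005, -0.001]
contact_force: [-0.4, -0.0, -0.0]
opening: 0.608
finger_force: 15.0
clock: 13.4
tool_pos: [0.629, 0.0017, 0.1262]
eef_rot: [0.117, 0.993, -0.004, 0.003]
contact_force: [0.2, 0.2, -0.7]
opening: 0.611
finger_force: 15.0
```

```bash

python3 -m jog '[{"wx":0,"wy":0,"wz":0,"dx":0,"dy":-0.119,"dz":0,"hand":1},{"wx":0,"wy":0,"wz":0,"dx":0,"dy":-0.119,"dz":0,"hand":1},{"wx":0,"wy":0,"wz":0,"dx":0,"dy":-0.119,"dz":0,"hand":1},{"wx":0,"wy":0,"wz":0,"dx":0,"dy":-0.119,"dz":0,"hand":1},{"wx":0,"wy":0,"wz":0,"dx":0,"dy":-0.119,"dz":0,"hand":1}]'
python3 -m jog '[{"wx":0,"wy":0,"wz":0,"dx":0,"dy":-0.119,"dz":0,"hand":1},{"wx":0,"wy":0,"wz":0,"dx":0,"dy":-0.119,"dz":0,"hand":1},{"wx":0,"wy":0,"wz":0,"dx":0,"dy":-0.119,"dz":0,"hand":1},{"wx":0,"wy":0,"wz":0,"dx":0,"dy":0,"dz":0,"hand":1},{"wx":0,"wy":0,"wz":0,"dx":0,"dy":0,"dz":0,"hand":1}]'
python3 -m jog '[{"wx":0,"wy":0,"wz":0,"dx":0,"dy":0,"dz":0,"hand":1},{"wx":0,"wy":0,"wz":0,"dx":0,"dy":0,"dz":0,"hand":1}]'
python3 - <<'E'
from h import *
a=r.snapshot('wrist');i=r.camera_info('wrist');print(r.get_state()['tool_pos'],r.get_state()['eef_rot'])
b=np.ascontiguousarray(a[:,:,::-1])
x,y,z=r.get_state()['tool_pos']
for P in (disc(x,y,z-.005,.019,.025),disc(x,y,z-.005,.019,.054),disc(.6258,-.2376,.064,0,.014)):
    cv2.polylines(b,[proj(i,P).astype(np.int32).reshape(2,72,2)[k] for k in(0,1)],True,(0,0,255),1)
cv2.imwrite('pics/w2.png',cv2.resize(b[170:300,150:360],None,fx=3.5,fy=3.5))
E
```

```text
clock: 13.82
tool_pos: [0.6256, -0.1497, 0.1204]
eef_rot: [0.117, 0.993, -0.006, -0.001]
contact_force: [-0.0, 0.0, 0.0]
opening: 0.602
finger_force: 15.0
clock: 14.23
tool_pos: [0.625, -0.2405, 0.1199]
eef_rot: [0.12, 0.993, -0.006, -0.002]
contact_force: [-0.0, 0.2, -0.4]
opening: 0.605
finger_force: 15.0
clock: 14.4
tool_pos: [0.6262, -0.2352, 0.1206]
eef_rot: [0.116, 0.993, -0.005, -0.001]
contact_force: [-0.5, -0.3, -0.5]
opening: 0.603
finger_force: 15.0
[ 0.62629553 -0.23518561  0.12060687] [ 0.11571398  0.99327084 -0.00469082 -0.00114417]
```

View pics/w2.png

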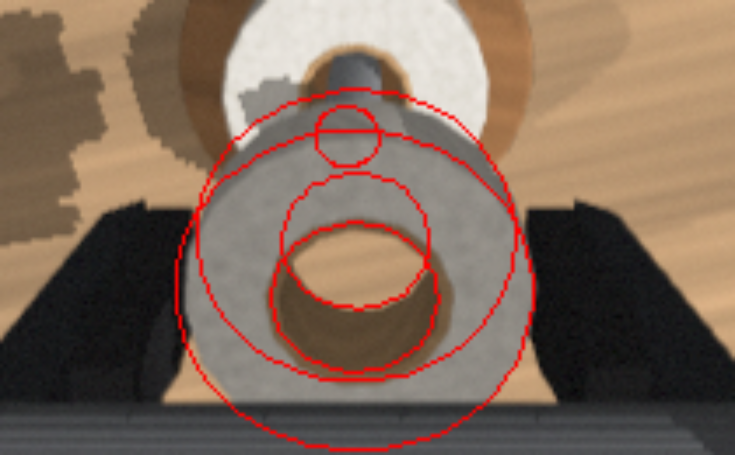

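The crop shows the held middle roll matching its predicted outline to about 1 mm. The post is in line with its hole (columns 357 and 361). I'll lower it.

```bash

python3 -m jog '[{"wx":0,"wy":0,"wz":0,"dx":-0.002,"dy":-0.003,"dz":-0.06,"hand":1},{"wx":0,"wy":0,"wz":0,"dx":0,"dy":0,"dz":-0.06,"hand":1},{"wx":0,"wy":0,"wz":0,"dx":0,"dy":0,"dz":-0.06,"hand":1},{"wx":0,"wy":0,"wz":0,"dx":0,"dy":0,"dz":-0.02,"hand":1},{"wx":0,"wy":0,"wz":0,"dx":0,"dy":0,"dz":0,"hand":1}]'
python3 -m jog '[{"wx":0,"wy":0,"wz":0,"dx":0,"dy":0,"dz":-0.03,"hand":1},{"wx":0,"wy":0,"wz":0,"dx":0,"dy":0,"dz":-0.02,"hand":1},{"wx":0,"wy":0,"wz":0,"dx":0,"dy":0,"dz":0,"hand":1},{"wx":0,"wy":0,"wz":0,"dx":0,"dy":0,"dz":0,"hand":1}]'
```

```text
clock: 14.87
tool_pos: [0.624, -0.2375, 0.068]
eef_rot: [0.117, 0.993, -0.005, -0.003]
contact_force: [-0.8, -0.3, 0.2]
opening: 0.603
finger_force: 15.0
clock: 15.2
tool_pos: [0.6255, -0.2382, 0.0579]
eef_rot: [0.117, 0.993, -0.005, -0.001]
contact_force: [1.1, -0.7, -1.2]
opening: 0.609
finger_force: 15.0
```

```bash

python3 -m jog '[{"wx":0,"wy":0,"wz":0,"dx":0,"dy":0.004,"dz":-0.02,"hand":1},{"wx":0,"wy":0,"wz":0,"dx":0,"dy":0,"dz":-0.02,"hand":1},{"wx":0,"wy":0,"wz":0,"dx":0,"dy":0,"dz":0,"hand":1},{"wx":0,"wy":0,"wz":0,"dx":0,"dy":0,"dz":0,"hand":1}]'
python3 -m jog '[{"wx":0,"wy":0,"wz":0,"dx":0,"dy":0,"dz":-0.01,"hand":1},{"wx":0,"wy":0,"wz":0,"dx":0,"dy":0,"dz":0,"hand":1},{"wx":0,"wy":0,"wz":0,"dx":0,"dy":0,"dz":0,"hand":1}]'
```

```text
clock: 15.53
tool_pos: [0.6252, -0.2372, 0.0476]
eef_rot: [0.117, 0.993, -0.005, -0.002]
contact_force: [-0.0, -0.2, 0.3]
opening: 0.608
finger_force: 15.0
clock: 15.78
tool_pos: [0.6255, -0.2372, 0.0454]
eef_rot: [0.117, 0.993, -0.005, -0.001]
contact_force: [-0.1, -0.7, 0.1]
opening: 0.606
finger_force: 15.0
```

```bash

python3 -m jog '[{"wx":0,"wy":0,"wz":0,"dx":0,"dy":0,"dz":-0.01,"hand":1},{"wx":0,"wy":0,"wz":0,"dx":0,"dy":0,"dz":0,"hand":1},{"wx":0,"wy":0,"wz":0,"dx":0,"dy":0,"dz":0,"hand":1}]'
python3 -m jog '[{"wx":0,"wy":0,"wz":0,"dx":0,"dy":0,"dz":-0.004,"hand":1},{"wx":0,"wy":0,"wz":0,"dx":0,"dy":0,"dz":0,"hand":1}]'
python3 -m jog '[{"wx":0,"wy":0,"wz":0,"dx":0,"dy":0,"dz":-0.003,"hand":1},{"wx":0,"wy":0,"wz":0,"dx":0,"dy":0,"dz":0,"hand":1}]'
```

```text
clock: 16.03
tool_pos: [0.6254, -0.2372, 0.0428]
eef_rot: [0.117, 0.993, -0.005, -0.001]
contact_force: [-0.1, -0.5, 0.1]
opening: 0.605
finger_force: 15.0
clock: 16.2
tool_pos: [0.6254, -0.2372, 0.0418]
eef_rot: [0.117, 0.993, -0.005, -0.001]
contact_force: [0.1, 0.4, -1.0]
opening: 0.609
finger_force: 15.0
clock: 16.37
tool_pos: [0.6256, -0.2372, 0.0416]
eef_rot: [0.117, 0.993, -0.005, -0.001]
contact_force: [-1.2, 0.1, 2.9]
opening: 0.604
finger_force: 15.0
```

```bash

python3 -m jog '[{"wx":0,"wy":0,"wz":0,"dx":0,"dy":0,"dz":0,"hand":0},{"wx":0,"wy":0,"wz":0,"dx":0,"dy":0,"dz":0,"hand":0},{"wx":0,"wy":0,"wz":0,"dx":0,"dy":0,"dz":0,"hand":0},{"wx":0,"wy":0,"wz":0,"dx":0,"dy":0,"dz":0.04,"hand":0},{"wx":0,"wy":0,"wz":0,"dx":0,"dy":0,"dz":0.12,"hand":0}]'
python3 -m jog '[{"wx":0,"wy":0,"wz":0,"dx":0,"dy":0,"dz":0.16,"hand":0},{"wx":0,"wy":0,"wz":0,"dx":0,"dy":0.04,"dz":0.09,"hand":0},{"wx":0,"wy":0,"wz":0,"dx":0.0056,"dy":0.1,"dz":0,"hand":0},{"wx":0,"wy":0,"wz":0,"dx":0.0056,"dy":0.153,"dz":0,"hand":0},{"wx":0,"wy":0,"wz":0,"dx":0.0056,"dy":0.153,"dz":0,"hand":0}]'
python3 -m jog '[{"wx":0,"wy":0,"wz":0,"dx":0.0056,"dy":0.153,"dz":0,"hand":0},{"wx":0,"wy":0,"wz":0,"dx":0.0056,"dy":0.153,"dz":0,"hand":0},{"wx":0,"wy":0,"wz":0,"dx":0.0056,"dy":0.153,"dz":0,"hand":0},{"wx":0,"wy":0,"wz":0,"dx":0.0056,"dy":0.153,"dz":0,"hand":0},{"wx":0,"wy":0,"wz":0,"dx":0.0056,"dy":0.153,"dz":0,"hand":0}]'
python3 w.py w3 tape_small
python3 -m jog '[{"wx":0,"wy":0,"wz":0,"dx":0.0056,"dy":0.153,"dz":0,"hand":0},{"wx":0,"wy":0,"wz":0,"dx":0.0056,"dy":0.153,"dz":0,"hand":0},{"wx":0,"wy":0,"wz":0,"dx":0.0056,"dy":0.153,"dz":0,"hand":0},{"wx":0,"wy":0,"wz":0,"dx":0,"dy":0.05,"dz":0,"hand":0},{"wx":0,"wy":0,"wz":0,"dx":0,"dy":0,"dz":0,"hand":0}]'
python3 -m jog '[{"wx":0,"wy":0,"wz":0,"dx":0,"dy":0,"dz":0,"hand":0},{"wx":0,"wy":0,"wz":0,"dx":0,"dy":0,"dz":0,"hand":0}]'
python3 - <<'E'
from h import *
for c in('scene','side'):
    a=r.snapshot(c);hsv=cv2.cvtColor(a,cv2.COLOR_RGB2HSV);i=r.camera_info(c)
    p=proj(i,[[.626,-.237,.035]])[0];o=comp((hsv[...,1]<60)&(hsv[...,2]>90),p)
    q=np.vstack([disc(.626,-.2372,.012,.024,.066),disc(.626,-.2372,.036,.019,.054)])
    print(o,cen(proj(i,q)))
E
```

```text
clock: 16.78
tool_pos: [0.6223, -0.2368, 0.0779]
eef_rot: [0.117, 0.993, -0.005, -0.005]
contact_force: [-0.3, -0.9, 0.4]
opening: 0.962
finger_force: 0.0
clock: 17.2
tool_pos: [0.63, -0.1261, 0.1451]
eef_rot: [0.119, 0.993, -0.006, -0.0]
contact_force: [0.6, 0.1, 0.6]
opening: 0.997
finger_force: 0.0
clock: 17.62
tool_pos: [0.6367, 0.0674, 0.1446]
eef_rot: [0.117, 0.993, -0.005, -0.001]
contact_force: [0.1, -0.6, 1.0]
opening: 1.0
finger_force: 0.0
[0.6361 0.0805 0.1456] [ 0.11  0.88 -0.59  1.58  0.59  0.87  0.65]
tape_small [371. 160.] [376. 158.] [0.641  0.1932] 1612 [1644.]
clock: 18.08
tool_pos: [0.6397, 0.1996, 0.1448]
eef_rot: [0.113, 0.994, -0.003, -0.001]
contact_force: [-0.4, 1.0, 0.2]
opening: 0.999
finger_force: 0.0
clock: 18.25
tool_pos: [0.6414, 0.19, 0.1437]
eef_rot: [0.118, 0.993, -0.007, -0.001]
contact_force: [-0.2, -0.8, -0.2]
opening: 0.998
finger_force: 0.0
(array([211.44740437, 239.91530055]), 488.0) (array([211.64827719, 239.93448311]), 546.1621276484802)
(array([332.37803532, 251.3388521 ]), 604.0) (array([332.10796874, 250.75134581]), 679.1425716385711)
```

```bash

python3 -m jog '[{"wx":0,"wy":0,"wz":0,"dx":-0.002,"dy":-0.006,"dz":-0.1,"hand":0.2},{"wx":0,"wy":0,"wz":0,"dx":0,"dy":0,"dz":-0.1,"hand":0.2},{"wx":0,"wy":0,"wz":0,"dx":0,"dy":0,"dz":-0.1,"hand":0.2},{"wx":0,"wy":0,"wz":0,"dx":0,"dy":0,"dz":-0.1,"hand":0.2},{"wx":0,"wy":0,"wz":0,"dx":0,"dy":0,"dz":0,"hand":0.2}]'
python3 -m jog '[{"wx":0,"wy":0,"wz":0,"dx":0,"dy":0,"dz":0,"hand":0.2},{"wx":0,"wy":0,"wz":0,"dx":0,"dy":0,"dz":0,"hand":0.2}]'
```

```text
clock: 18.77
tool_pos: [0.6376, 0.1873, 0.0389]
eef_rot: [0.118, 0.993, -0.008, -0.005]
contact_force: [0.0, -0.9, -1.2]
opening: 0.8
finger_force: 0.0
clock: 18.93
tool_pos: [0.6414, 0.1908, 0.0451]
eef_rot: [0.118, 0.993, -0.005, -0.0]
contact_force: [0.2, 0.7, 0.9]
opening: 0.801
finger_force: 0.0
```

```bash

python3 -m jog '[{"wx":0,"wy":0,"wz":0,"dx":-0.002,"dy":-0.011,"dz":-0.05,"hand":0.2},{"wx":0,"wy":0,"wz":0,"dx":0,"dy":0,"dz":-0.05,"hand":0.2},{"wx":0,"wy":0,"wz":0,"dx":0,"dy":0,"dz":-0.04,"hand":0.2},{"wx":0,"wy":0,"wz":0,"dx":0,"dy":0,"dz":0,"hand":0.2},{"wx":0,"wy":0,"wz":0,"dx":0,"dy":0,"dz":0,"hand":0.2}]'
python3 -m jog '[{"wx":0,"wy":0,"wz":0,"dx":0,"dy":0,"dz":-0.014,"hand":0.2},{"wx":0,"wy":0,"wz":0,"dx":0,"dy":0,"dz":0,"hand":0.2}]'
```

```text
clock: 19.35
tool_pos: [0.6392, 0.1883, 0.0077]
eef_rot: [0.117, 0.993, -0.006, -0.002]
contact_force: [0.4, 0.0, -0.4]
opening: 0.802
finger_force: 0.0
clock: 19.52
tool_pos: [0.6399, 0.1888, 0.005]
eef_rot: [0.117, 0.993, -0.005, -0.001]
contact_force: [-0.0, -0.1, -0.1]
opening: 0.795
finger_force: 0.0
```

```bash

python3 -m jog '[{"wx":0,"wy":0,"wz":0,"dx":0.002,"dy":0,"dz":0,"hand":1},{"wx":0,"wy":0,"wz":0,"dx":0,"dy":0,"dz":0,"hand":1},{"wx":0,"wy":0,"wz":0,"dx":0,"dy":0,"dz":0,"hand":1},{"wx":0,"wy":0,"wz":0,"dx":0,"dy":0,"dz":0,"hand":1},{"wx":0,"wy":0,"wz":0,"dx":0,"dy":0,"dz":0,"hand":1}]' 12
python3 -m jog '[{"wx":0,"wy":0,"wz":0,"dx":0,"dy":0,"dz":0,"hand":1},{"wx":0,"wy":0,"wz":0,"dx":0,"dy":0,"dz":0,"hand":1},{"wx":0,"wy":0,"wz":0,"dx":0,"dy":0,"dz":0,"hand":1}]'
python3 -m jog '[{"wx":0,"wy":0,"wz":0,"dx":0,"dy":0,"dz":0.02,"hand":1},{"wx":0,"wy":0,"wz":0,"dx":0,"dy":0,"dz":0.1,"hand":1},{"wx":0,"wy":0,"wz":0,"dx":0,"dy":0,"dz":0.15,"hand":1},{"wx":0,"wy":0,"wz":0,"dx":0,"dy":0,"dz":0.15,"hand":1},{"wx":0,"wy":0,"wz":0,"dx":0,"dy":0,"dz":0.06,"hand":1}]'
```

```text
clock: 19.93
tool_pos: [0.6405, 0.1886, 0.0054]
eef_rot: [0.117, 0.993, -0.005, -0.001]
contact_force: [-1.3, 0.0, -0.2]
opening: 0.472
finger_force: 12.0
clock: 20.18
tool_pos: [0.6405, 0.1886, 0.0054]
eef_rot: [0.117, 0.993, -0.005, -0.001]
contact_force: [-0.6, 0.3, 1.2]
opening: 0.475
finger_force: 12.0
clock: 20.6
tool_pos: [0.6425, 0.1901, 0.1305]
eef_rot: [0.117, 0.993, -0.003, 0.002]
contact_force: [1.2, 0.9, -0.5]
opening: 0.477
finger_force: 12.0
```

```bash

python3 -m jog '[{"wx":0,"wy":0,"wz":0,"dx":-0.0048,"dy":-0.142,"dz":0,"hand":1},{"wx":0,"wy":0,"wz":0,"dx":-0.0048,"dy":-0.142,"dz":0,"hand":1},{"wx":0,"wy":0,"wz":0,"dx":-0.0048,"dy":-0.142,"dz":0,"hand":1},{"wx":0,"wy":0,"wz":0,"dx":-0.0048,"dy":-0.142,"dz":0,"hand":1},{"wx":0,"wy":0,"wz":0,"dx":-0.0048,"dy":-0.142,"dz":0,"hand":1}]'
python3 -m jog '[{"wx":0,"wy":0,"wz":0,"dx":-0.0048,"dy":-0.142,"dz":0,"hand":1},{"wx":0,"wy":0,"wz":0,"dx":-0.0048,"dy":-0.142,"dz":0,"hand":1},{"wx":0,"wy":0,"wz":0,"dx":-0.0048,"dy":-0.142,"dz":0,"hand":1},{"wx":0,"wy":0,"wz":0,"dx":-0.0048,"dy":-0.142,"dz":0,"hand":1},{"wx":0,"wy":0,"wz":0,"dx":-0.0048,"dy":-0.142,"dz":0,"hand":1}]'
python3 -m jog '[{"wx":0,"wy":0,"wz":0,"dx":-0.0048,"dy":-0.142,"dz":0,"hand":1},{"wx":0,"wy":0,"wz":0,"dx":-0.0048,"dy":-0.132,"dz":0,"hand":1},{"wx":0,"wy":0,"wz":0,"dx":0,"dy":0,"dz":0,"hand":1},{"wx":0,"wy":0,"wz":0,"dx":0,"dy":0,"dz":0,"hand":1},{"wx":0,"wy":0,"wz":0,"dx":0,"dy":0,"dz":0,"hand":1}]'
python3 - <<'E'
from h import *
a=r.snapshot('wrist');i=r.camera_info('wrist');print(r.get_state()['tool_pos'],r.get_state()['eef_rot'])
b=np.ascontiguousarray(a[:,:,::-1])
x,y,z=r.get_state()['tool_pos']
for P in (disc(x,y,z-.005,.015,.025),disc(x,y,z-.005,.015,.042),disc(.6258,-.2372,.064,0,.014)):
    cv2.polylines(b,[proj(i,P).astype(np.int32).reshape(2,72,2)[k] for k in(0,1)],True,(0,0,255),1)
cv2.imwrite('pics/w4.png',cv2.resize(b[170:300,150:360],None,fx=3.5,fy=3.5))
E
```

```text
clock: 21.02
tool_pos: [0.634, 0.0093, 0.1255]
eef_rot: [0.117, 0.993, -0.006, -0.001]
contact_force: [0.5, -0.5, -0.3]
opening: 0.477
finger_force: 12.0
clock: 21.43
tool_pos: [0.6279, -0.1683, 0.1255]
eef_rot: [0.117, 0.993, -0.005, -0.001]
contact_force: [-0.4, 0.5, -1.0]
opening: 0.473
finger_force: 12.0
clock: 21.85
tool_pos: [0.626, -0.234, 0.1254]
eef_rot: [0.117, 0.993, -0.005, -0.001]
contact_force: [-0.8, 0.4, -0.7]
opening: 0.476
finger_force: 12.0
[ 0.62625452 -0.23294939  0.12546377] [ 0.11614728  0.99322118 -0.00451591 -0.00105315]
```

View pics/w4.png

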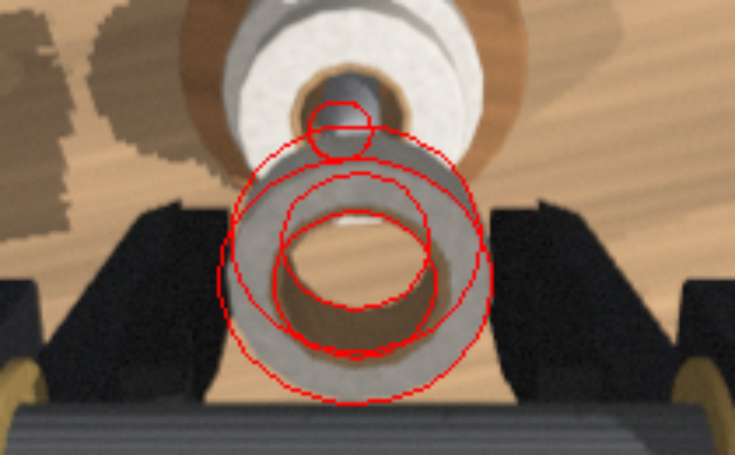

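The crop shows the small roll level in the grip, hole at (362,285), and the post at column 350. I'll shift it 4 mm in -y and lower it.

```bash

python3 -m jog '[{"wx":0,"wy":0,"wz":0,"dx":-0.002,"dy":-0.015,"dz":-0.06,"hand":1},{"wx":0,"wy":0,"wz":0,"dx":0,"dy":0,"dz":-0.06,"hand":1},{"wx":0,"wy":0,"wz":0,"dx":0,"dy":0,"dz":-0.06,"hand":1},{"wx":0,"wy":0,"wz":0,"dx":0,"dy":0,"dz":0,"hand":1},{"wx":0,"wy":0,"wz":0,"dx":0,"dy":0,"dz":0,"hand":1}]'
python3 -m jog '[{"wx":0,"wy":0,"wz":0,"dx":0,"dy":0,"dz":0,"hand":1},{"wx":0,"wy":0,"wz":0,"dx":0,"dy":0,"dz":0,"hand":1}]'
```

```text
clock: 22.32
tool_pos: [0.6243, -0.238, 0.0781]
eef_rot: [0.117, 0.993, -0.005, -0.003]
contact_force: [0.2, -0.0, 0.2]
opening: 0.473
finger_force: 12.0
clock: 22.48
tool_pos: [0.6261, -0.2384, 0.0807]
eef_rot: [0.117, 0.993, -0.005, -0.001]
contact_force: [-0.7, -0.2, -0.1]
opening: 0.475
finger_force: 12.0
```

```bash

python3 -m jog '[{"wx":0,"wy":0,"wz":0,"dx":0,"dy":0.005,"dz":-0.02,"hand":1},{"wx":0,"wy":0,"wz":0,"dx":0,"dy":0,"dz":-0.02,"hand":1},{"wx":0,"wy":0,"wz":0,"dx":0,"dy":0,"dz":-0.02,"hand":1},{"wx":0,"wy":0,"wz":0,"dx":0,"dy":0,"dz":0,"hand":1},{"wx":0,"wy":0,"wz":0,"dx":0,"dy":0,"dz":0,"hand":1}]'
python3 -m jog '[{"wx":0,"wy":0,"wz":0,"dx":0,"dy":0,"dz":-0.008,"hand":1},{"wx":0,"wy":0,"wz":0,"dx":0,"dy":0,"dz":0,"hand":1},{"wx":0,"wy":0,"wz":0,"dx":0,"dy":0,"dz":0,"hand":1}]'
```

```text
clock: 22.9
tool_pos: [0.6251, -0.2374, 0.0647]
eef_rot: [0.117, 0.993, -0.005, -0.002]
contact_force: [-0.0, 0.1, -0.5]
opening: 0.478
finger_force: 12.0
clock: 23.15
tool_pos: [0.6255, -0.2375, 0.0633]
eef_rot: [0.117, 0.993, -0.005, -0.001]
contact_force: [0.3, -0.1, -0.3]
opening: 0.478
finger_force: 12.0
```

```bash

python3 -m jog '[{"wx":0,"wy":0,"wz":0,"dx":0,"dy":0,"dz":-0.008,"hand":1},{"wx":0,"wy":0,"wz":0,"dx":0,"dy":0,"dz":0,"hand":1},{"wx":0,"wy":0,"wz":0,"dx":0,"dy":0,"dz":0,"hand":1}]'
python3 -m jog '[{"wx":0,"wy":0,"wz":0,"dx":0,"dy":0,"dz":-0.003,"hand":1},{"wx":0,"wy":0,"wz":0,"dx":0,"dy":0,"dz":0,"hand":1},{"wx":0,"wy":0,"wz":0,"dx":0,"dy":0,"dz":0,"hand":1}]'
```

```text
clock: 23.4
tool_pos: [0.6254, -0.2375, 0.0611]
eef_rot: [0.117, 0.993, -0.005, -0.001]
contact_force: [-0.1, -0.5, -1.3]
opening: 0.476
finger_force: 12.0
clock: 23.65
tool_pos: [0.6255, -0.2374, 0.0605]
eef_rot: [0.117, 0.993, -0.005, -0.001]
contact_force: [-0.1, -0.2, -0.8]
opening: 0.474
finger_force: 12.0
```

```bash

python3 -m jog '[{"wx":0,"wy":0,"wz":0,"dx":0,"dy":0,"dz":-0.003,"hand":1},{"wx":0,"wy":0,"wz":0,"dx":0,"dy":0,"dz":0,"hand":1},{"wx":0,"wy":0,"wz":0,"dx":0,"dy":0,"dz":0,"hand":1}]'
```

```text
clock: 23.9
tool_pos: [0.6256, -0.2375, 0.0604]
eef_rot: [0.117, 0.993, -0.005, -0.001]
contact_force: [-1.8, -0.1, 5.4]
opening: 0.481
finger_force: 12.0
```

```bash

python3 -m jog '[{"wx":0,"wy":0,"wz":0,"dx":0,"dy":0,"dz":0,"hand":0.15},{"wx":0,"wy":0,"wz":0,"dx":0,"dy":0,"dz":0,"hand":0.15},{"wx":0,"wy":0,"wz":0,"dx":0,"dy":0,"dz":0,"hand":0.15},{"wx":0,"wy":0,"wz":0,"dx":0,"dy":0,"dz":0.04,"hand":0.15},{"wx":0,"wy":0,"wz":0,"dx":0,"dy":0,"dz":0.12,"hand":0.15}]'
python3 -m jog '[{"wx":0,"wy":0,"wz":0,"dx":0,"dy":0,"dz":0.16,"hand":0.15},{"wx":0,"wy":0,"wz":0,"dx":0,"dy":0,"dz":0.16,"hand":0.15},{"wx":0,"wy":0,"wz":0,"dx":-0.1,"dy":0.014,"dz":0.1,"hand":0.15},{"wx":0,"wy":0,"wz":0,"dx":-0.14,"dy":0.014,"dz":0,"hand":0.15},{"wx":0,"wy":0,"wz":0,"dx":-0.14,"dy":0.014,"dz":0,"hand":0.15}]'
python3 -m jog '[{"wx":0,"wy":0,"wz":0,"dx":-0.1,"dy":0.014,"dz":0,"hand":0.15},{"wx":0,"wy":0,"wz":0,"dx":0,"dy":0,"dz":0,"hand":0.15},{"wx":0,"wy":0,"wz":0,"dx":0,"dy":0,"dz":0,"hand":0.15},{"wx":0,"wy":0,"wz":0,"dx":0,"dy":0,"dz":0,"hand":0.15}]'
python3 - <<'E'
from h import *
i=r.camera_info('wrist');a=r.snapshot('wrist');s=r.get_state();print(s['tool_pos'],s['q'].round(2))
b=np.ascontiguousarray(a[:,:,::-1])
for P in (disc(.447,-.2205,0,.04,.05),disc(.447,-.2205,0,.04,.02)):
    for k in(0,1): cv2.polylines(b,[proj(i,P).astype(np.int32).reshape(2,72,2)[k]],True,(0,0,255),1)
big=cv2.resize(b,(512,384))
sc=[]
for c in('scene','side'):
    q=r.snapshot(c)[:,:,::-1]; u,v=proj(c,[[.626,-.2376,.04]])[0].astype(int)
    sc.append(cv2.resize(q[v-30:v+30,u-40:u+40],(256,192),interpolation=cv2.INTER_CUBIC))
cv2.imwrite('pics/w5.png',np.hstack([big,np.vstack(sc)]))
E
```

```text
clock: 24.32
tool_pos: [0.6223, -0.2371, 0.0962]
eef_rot: [0.117, 0.993, -0.005, -0.005]
contact_force: [-0.6, -0.9, 0.1]
opening: 0.828
finger_force: 0.0
clock: 24.73
tool_pos: [0.5313, -0.2264, 0.2073]
eef_rot: [0.117, 0.993, -0.006, 0.002]
contact_force: [-0.2, -0.3, -0.8]
opening: 0.849
finger_force: 0.0
clock: 25.07
tool_pos: [0.5068, -0.2236, 0.2054]
eef_rot: [0.117, 0.993, -0.005, 0.0]
contact_force: [-0.1, 0.6, 0.6]
opening: 0.852
finger_force: 0.0
[ 0.50718897 -0.22345934  0.20523509] [ 0.72  0.71 -0.67  1.81  0.59  0.83  1.09]
```

View pics/w5.png

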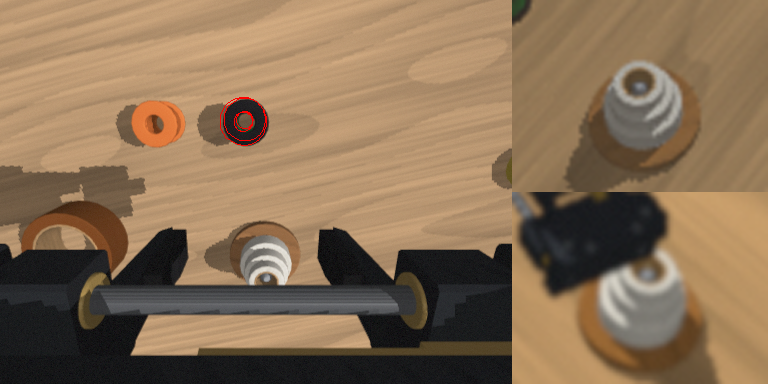

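The picture shows the reel (black flange) at (244,121), within a pixel of its predicted outline, with the orange look-alike at (155,124). The tape stack is seated and neat. I'll go to the reel.

```bash

python3 -m jog '[{"wx":0,"wy":0,"wz":0,"dx":-0.12,"dy":0.006,"dz":-0.1,"hand":0.15},{"wx":0,"wy":0,"wz":0,"dx":-0.12,"dy":0.006,"dz":-0.1,"hand":0.15},{"wx":0,"wy":0,"wz":0,"dx":0,"dy":0,"dz":-0.15,"hand":0.15},{"wx":0,"wy":0,"wz":0,"dx":0,"dy":0,"dz":-0.12,"hand":0.15},{"wx":0,"wy":0,"wz":0,"dx":0,"dy":0,"dz":0,"hand":0.15}]'
python3 -m jog '[{"wx":0,"wy":0,"wz":0,"dx":0,"dy":0,"dz":0,"hand":0.15},{"wx":0,"wy":0,"wz":0,"dx":0,"dy":0,"dz":0,"hand":0.15},{"wx":0,"wy":0,"wz":0,"dx":0,"dy":0,"dz":0,"hand":0.15}]'
python3 -c "
from plant import r
print(r.get_state()['q'].round(2),r.get_state()['tool_pos'])"
```

```text
clock: 25.63
tool_pos: [0.4434, -0.2195, 0.083]
eef_rot: [0.117, 0.993, -0.005, -0.005]
contact_force: [0.7, 0.3, 0.3]
opening: 0.852
finger_force: 0.0
clock: 25.88
tool_pos: [0.4473, -0.2206, 0.0888]
eef_rot: [0.117, 0.993, -0.006, 0.001]
contact_force: [-0.1, -0.1, -0.1]
opening: 0.849
finger_force: 0.0
[ 0.64  0.82 -0.46  2.06  0.85  0.46  0.85] [ 0.44731438 -0.22061842  0.0887599 ]
```

```bash

python3 -m jog '[{"wx":0,"wy":0,"wz":0,"dx":0,"dy":0,"dz":-0.08,"hand":0.15},{"wx":0,"wy":0,"wz":0,"dx":0,"dy":0,"dz":-0.08,"hand":0.15},{"wx":0,"wy":0,"wz":0,"dx":0,"dy":0,"dz":-0.08,"hand":0.15},{"wx":0,"wy":0,"wz":0,"dx":0,"dy":0,"dz":-0.05,"hand":0.15},{"wx":0,"wy":0,"wz":0,"dx":0,"dy":0,"dz":0,"hand":0.15}]'
python3 -m jog '[{"wx":0,"wy":0,"wz":0,"dx":0,"dy":0,"dz":-0.01,"hand":0.15},{"wx":0,"wy":0,"wz":0,"dx":0,"dy":0,"dz":0,"hand":0.15},{"wx":0,"wy":0,"wz":0,"dx":0,"dy":0,"dz":0,"hand":0.15}]'
python3 -c "
from plant import r
print(r.get_state()['q'].round(2),r.get_state()['tool_pos'])"
```

```text
clock: 26.3
tool_pos: [0.4461, -0.2203, 0.0142]
eef_rot: [0.117, 0.993, -0.005, -0.001]
contact_force: [0.1, -0.0, -0.2]
opening: 0.844
finger_force: 0.0
clock: 26.55
tool_pos: [0.4463, -0.2208, 0.0134]
eef_rot: [0.117, 0.993, -0.006, -0.0]
contact_force: [-0.4, -0.9, -0.7]
opening: 0.852
finger_force: 0.0
[ 0.52  0.94 -0.26  2.08  1.03  0.26  0.69] [ 0.44633436 -0.22078617  0.01337237]
```

```bash

python3 -m jog '[{"wx":0,"wy":0,"wz":0,"dx":0.003,"dy":0.001,"dz":-0.02,"hand":0.15},{"wx":0,"wy":0,"wz":0,"dx":0,"dy":0,"dz":-0.015,"hand":0.15},{"wx":0,"wy":0,"wz":0,"dx":0,"dy":0,"dz":0,"hand":0.15},{"wx":0,"wy":0,"wz":0,"dx":0,"dy":0,"dz":0,"hand":0.15}]'
python3 -m jog '[{"wx":0,"wy":0,"wz":0,"dx":0,"dy":0,"dz":0,"hand":1},{"wx":0,"wy":0,"wz":0,"dx":0,"dy":0,"dz":0,"hand":1},{"wx":0,"wy":0,"wz":0,"dx":0,"dy":0,"dz":0,"hand":1},{"wx":0,"wy":0,"wz":0,"dx":0,"dy":0,"dz":0,"hand":1},{"wx":0,"wy":0,"wz":0,"dx":0,"dy":0,"dz":0,"hand":1}]' 25
python3 -m jog '[{"wx":0,"wy":0,"wz":0,"dx":0,"dy":0,"dz":0,"hand":1},{"wx":0,"wy":0,"wz":0,"dx":0,"dy":0,"dz":0,"hand":1},{"wx":0,"wy":0,"wz":0,"dx":0,"dy":0,"dz":0,"hand":1}]'
```

```text
clock: 26.88
tool_pos: [0.4461, -0.2202, 0.0033]
eef_rot: [0.117, 0.993, -0.005, -0.001]
contact_force: [0.1, -0.4, -0.1]
opening: 0.851
finger_force: 0.0
clock: 27.3
tool_pos: [0.4464, -0.2201, 0.0036]
eef_rot: [0.117, 0.993, -0.005, -0.001]
contact_force: [-0.2, -0.0, 0.1]
opening: 0.545
finger_force: 24.9
clock: 27.55
tool_pos: [0.4463, -0.2201, 0.0035]
eef_rot: [0.117, 0.993, -0.005, -0.001]
contact_force: [-0.4, -0.0, 0.8]
opening: 0.544
finger_force: 24.9
```

```bash

python3 -m jog '[{"wx":0,"wy":0,"wz":0,"dx":0,"dy":0,"dz":0.02,"hand":1},{"wx":0,"wy":0,"wz":0,"dx":0,"dy":0,"dz":0.1,"hand":1},{"wx":0,"wy":0,"wz":0,"dx":0,"dy":0,"dz":0.14,"hand":1},{"wx":0,"wy":0,"wz":0,"dx":0,"dy":0,"dz":0.14,"hand":1},{"wx":0,"wy":0,"wz":0,"dx":0,"dy":0,"dz":0,"hand":1}]'
python3 - <<'E'
import cv2,numpy as np
a=cv2.imread('pics/scene1.png')[30:130,250:390];b=cv2.imread('pics/side1.png')[70:190,110:240]
cv2.imwrite('pics/v.png',np.hstack([cv2.resize(a,None,fx=2.8,fy=2.8,interpolation=cv2.INTER_CUBIC),cv2.resize(b,(303,280),interpolation=cv2.INTER_CUBIC)]))
E
```

```text
clock: 27.97
tool_pos: [0.4486, -0.221, 0.1084]
eef_rot: [0.118, 0.993, -0.006, 0.003]
contact_force: [1.9, 0.1, -1.0]
opening: 0.538
finger_force: 24.9
```

View pics/v.png

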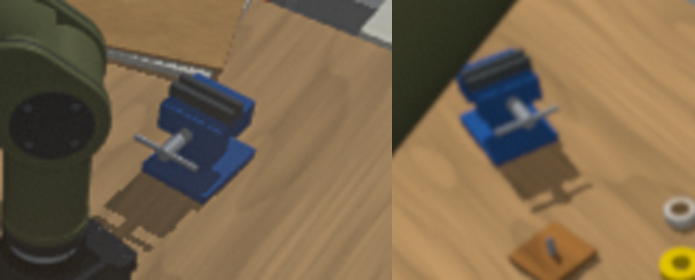

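```bash
python3 - <<'E'
from h import *
P=[r.camera_info(c) for c in('scene','side')]
M=[i['mtx']@np.c_[i['R'],i['t']] for i in P]
for a,b in (((298.6,79.3),(155,126.6)),((320.7,90),(180.8,116.3))):
    X=cv2.triangulatePoints(*M,np.array(a,float),np.array(b,float)).ravel();print(X[:3]/X[3])
s=r.get_state();print(s['tool_pos'],s['q'].round(2))
E
```

```text
[0.50787113 0.39652765 0.07684429]
[0.59598663 0.39399294 0.07393099]
[ 0.44859922 -0.22098973  0.1084084 ] [ 0.67  0.79 -0.51  2.05  0.82  0.51  0.88]
```

```bash

python3 -m jog '[{"wx":0,"wy":0,"wz":0,"dx":0.009,"dy":0.08,"dz":0,"hand":1},{"wx":0,"wy":0,"wz":0,"dx":0.009,"dy":0.15,"dz":0,"hand":1},{"wx":0,"wy":0,"wz":0,"dx":0.009,"dy":0.15,"dz":0,"hand":1},{"wx":0,"wy":0,"wz":0,"dx":0.009,"dy":0.15,"dz":0,"hand":1},{"wx":0,"wy":0,"wz":0,"dx":0.009,"dy":0.15,"dz":0,"hand":1}]'
python3 -m jog '[{"wx":0,"wy":0,"wz":0,"dx":0.009,"dy":0.15,"dz":0,"hand":1},{"wx":0,"wy":0,"wz":0,"dx":0.009,"dy":0.15,"dz":0,"hand":1},{"wx":0,"wy":0,"wz":0,"dx":0.009,"dy":0.15,"dz":0,"hand":1},{"wx":0,"wy":0,"wz":0,"dx":0.009,"dy":0.15,"dz":0,"hand":1},{"wx":0,"wy":0,"wz":0,"dx":0.009,"dy":0.15,"dz":0,"hand":1}]'
python3 -m jog '[{"wx":0,"wy":0,"wz":0,"dx":0.009,"dy":0.15,"dz":0,"hand":1},{"wx":0,"wy":0,"wz":0,"dx":0.009,"dy":0.15,"dz":0,"hand":1},{"wx":0,"wy":0,"wz":0,"dx":0,"dy":0.06,"dz":0,"hand":1},{"wx":0,"wy":0,"wz":0,"dx":0,"dy":0,"dz":0,"hand":1},{"wx":0,"wy":0,"wz":0,"dx":0,"dy":0,"dz":0,"hand":1}]'
python3 -m jog '[{"wx":0,"wy":0,"wz":0,"dx":0,"dy":0,"dz":0,"hand":1},{"wx":0,"wy":0,"wz":0,"dx":0,"dy":0,"dz":0,"hand":1},{"wx":0,"wy":0,"wz":0,"dx":0,"dy":0,"dz":0,"hand":1}]'
python3 - <<'E'
from h import *
i=r.camera_info('wrist');a=r.snapshot('wrist');s=r.get_state();print(s['tool_pos'],s['q'].round(2))
b=np.ascontiguousarray(a[:,:,::-1]);x,y,z=s['tool_pos']
for P in (disc(.4745,.2308,.038,-.026,.01),disc(x,y,z-.0035,.04,.05),disc(x,y,z-.0035,.04,.02)):
    for k in(0,1): cv2.polylines(b,[proj(i,P).astype(np.int32).reshape(2,72,2)[k]],True,(0,0,255),1)
cv2.imwrite('pics/w6.png',cv2.resize(b[90:310,120:400],None,fx=2.7,fy=2.7))
E
```

```text
clock: 28.38
tool_pos: [0.457, -0.049, 0.1033]
eef_rot: [0.118, 0.993, -0.006, -0.001]
contact_force: [0.9, -0.0, -1.9]
opening: 0.539
finger_force: 24.8
clock: 28.8
tool_pos: [0.4682, 0.1388, 0.1032]
eef_rot: [0.117, 0.993, -0.006, -0.001]
contact_force: [1.3, 0.3, -1.0]
opening: 0.542
finger_force: 24.8
clock: 29.22
tool_pos: [0.4727, 0.2271, 0.103]
eef_rot: [0.116, 0.993, -0.006, -0.001]
contact_force: [-0.5, -0.7, -1.1]
opening: 0.541
finger_force: 24.8
clock: 29.47
tool_pos: [0.4734, 0.2251, 0.1033]
eef_rot: [0.118, 0.993, -0.006, -0.001]
contact_force: [0.2, -0.6, -1.0]
opening: 0.537
finger_force: 24.8
[0.47340995 0.22554352 0.10339033] [-0.27  0.81 -0.45  1.96  0.68  0.53  0.14]
```

View pics/w6.png

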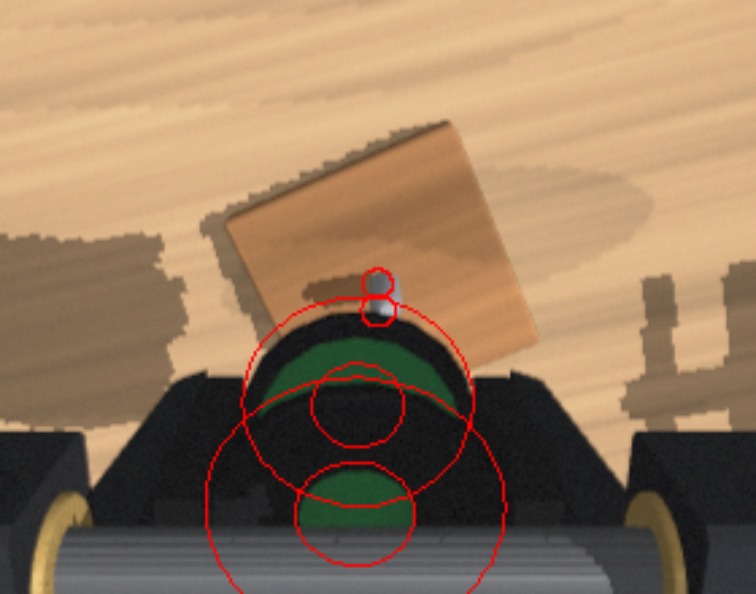

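The crop shows the reel held in the pads. The post sits at about (385,295), 2 to 3 mm up-right of its predicted place. I'll aim between the two estimates, at (0.472, 0.232), and check again just above the tip.

```bash

python3 -m jog '[{"wx":0,"wy":0,"wz":0,"dx":-0.006,"dy":0.026,"dz":-0.06,"hand":1},{"wx":0,"wy":0,"wz":0,"dx":0,"dy":0,"dz":-0.06,"hand":1},{"wx":0,"wy":0,"wz":0,"dx":0,"dy":0,"dz":-0.06,"hand":1},{"wx":0,"wy":0,"wz":0,"dx":0,"dy":0,"dz":-0.02,"hand":1},{"wx":0,"wy":0,"wz":0,"dx":0,"dy":0,"dz":0,"hand":1}]'
python3 -m jog '[{"wx":0,"wy":0,"wz":0,"dx":0,"dy":0,"dz":0,"hand":1},{"wx":0,"wy":0,"wz":0,"dx":0,"dy":0,"dz":0,"hand":1},{"wx":0,"wy":0,"wz":0,"dx":0,"dy":0,"dz":0,"hand":1}]'
python3 - <<'E'
from h import *
s=r.get_state();x,y,z=s['tool_pos'];print(s['tool_pos'],s['q'].round(2));o=[]
for c in('scene','side'):
    b=np.ascontiguousarray(r.snapshot(c)[:,:,::-1]);u,v=proj(c,[[.4735,.231,.04]])[0].astype(int)
    b=cv2.resize(b,None,fx=8,fy=8,interpolation=cv2.INTER_CUBIC)
    for P in (disc(.4735,.231,.012,.026,.01),disc(x,y,z-.0035,.005,.05)):
        for k in(0,1): cv2.polylines(b,[(proj(c,P)*8+3.5).astype(np.int32).reshape(2,72,2)[k]],True,(0,0,255),1)
    o.append(b[8*(v-25):8*(v+25),8*(u-24):8*(u+24)])
cv2.imwrite('pics/s7.png',np.hstack(o))
E
```

```text
clock: 29.93
tool_pos: [0.4712, 0.2327, 0.0525]
eef_rot: [0.117, 0.993, -0.006, -0.002]
contact_force: [0.2, 0.3, -1.1]
opening: 0.538
finger_force: 24.8
clock: 30.18
tool_pos: [0.4723, 0.2339, 0.0542]
eef_rot: [0.117, 0.993, -0.005, -0.001]
contact_force: [0.1, 0.5, -1.6]
opening: 0.544
finger_force: 24.8
[0.4722521  0.23392508 0.05424065] [-0.34  0.89 -0.36  1.98  0.75  0.42  0.06]
```

View pics/s7.png

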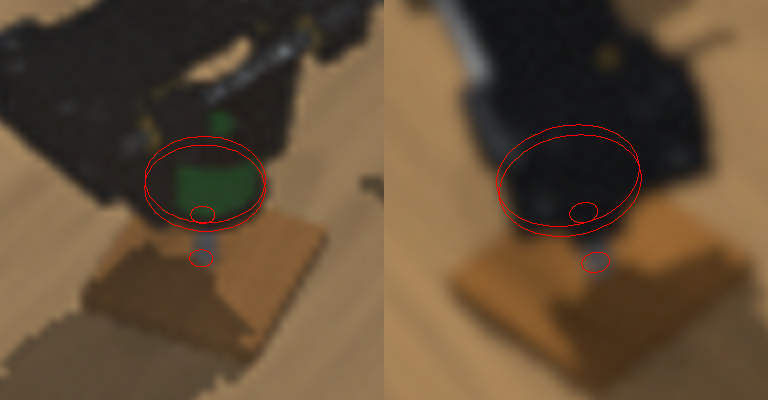

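```bash

python3 -m jog '[{"wx":0,"wy":0,"wz":0,"dx":0,"dy":-0.008,"dz":-0.02,"hand":1},{"wx":0,"wy":0,"wz":0,"dx":0,"dy":0,"dz":-0.02,"hand":1},{"wx":0,"wy":0,"wz":0,"dx":0,"dy":0,"dz":-0.01,"hand":1},{"wx":0,"wy":0,"wz":0,"dx":0,"dy":0,"dz":0,"hand":1}]'
python3 -m jog '[{"wx":0,"wy":0,"wz":0,"dx":0,"dy":0,"dz":-0.01,"hand":1},{"wx":0,"wy":0,"wz":0,"dx":0,"dy":0,"dz":0,"hand":1},{"wx":0,"wy":0,"wz":0,"dx":0,"dy":0,"dz":0,"hand":1}]'
python3 -m jog '[{"wx":0,"wy":0,"wz":0,"dx":0,"dy":0,"dz":-0.01,"hand":1},{"wx":0,"wy":0,"wz":0,"dx":0,"dy":0,"dz":0,"hand":1},{"wx":0,"wy":0,"wz":0,"dx":0,"dy":0,"dz":0,"hand":1}]'
```

```text
clock: 30.62
tool_pos: [0.4713, 0.2315, 0.0402]
eef_rot: [0.117, 0.993, -0.006, -0.002]
contact_force: [-0.2, 0.6, -0.1]
opening: 0.538
finger_force: 24.8
clock: 30.87
tool_pos: [0.4717, 0.2319, 0.0383]
eef_rot: [0.117, 0.993, -0.005, -0.001]
contact_force: [0.1, -0.1, -2.1]
opening: 0.542
finger_force: 24.8
clock: 31.12
tool_pos: [0.4717, 0.2318, 0.0359]
eef_rot: [0.117, 0.993, -0.005, -0.001]
contact_force: [0.7, -0.2, -1.4]
opening: 0.538
finger_force: 24.8
```

```bash

python3 -m jog '[{"wx":0,"wy":0,"wz":0,"dx":0.003,"dy":0,"dz":-0.015,"hand":1},{"wx":0,"wy":0,"wz":0,"dx":0,"dy":0,"dz":-0.015,"hand":1},{"wx":0,"wy":0,"wz":0,"dx":0,"dy":0,"dz":0,"hand":1},{"wx":0,"wy":0,"wz":0,"dx":0,"dy":0,"dz":0,"hand":1}]'
python3 -m jog '[{"wx":0,"wy":0,"wz":0,"dx":0,"dy":0,"dz":-0.015,"hand":1},{"wx":0,"wy":0,"wz":0,"dx":0,"dy":0,"dz":-0.01,"hand":1},{"wx":0,"wy":0,"wz":0,"dx":0,"dy":0,"dz":0,"hand":1},{"wx":0,"wy":0,"wz":0,"dx":0,"dy":0,"dz":0,"hand":1}]'
```

```text
clock: 31.45
tool_pos: [0.4723, 0.2317, 0.0281]
eef_rot: [0.117, 0.993, -0.006, -0.001]
contact_force: [0.5, -0.7, -1.3]
opening: 0.536
finger_force: 24.8
clock: 31.78
tool_pos: [0.4724, 0.2317, 0.022]
eef_rot: [0.117, 0.993, -0.006, -0.001]
contact_force: [-0.2, -0.2, -1.9]
opening: 0.541
finger_force: 24.8
```

```bash

python3 -m jog '[{"wx":0,"wy":0,"wz":0,"dx":0,"dy":0,"dz":-0.014,"hand":1},{"wx":0,"wy":0,"wz":0,"dx":0,"dy":0,"dz":0,"hand":1},{"wx":0,"wy":0,"wz":0,"dx":0,"dy":0,"dz":0,"hand":1}]'
python3 -m jog '[{"wx":0,"wy":0,"wz":0,"dx":0,"dy":0,"dz":-0.008,"hand":1},{"wx":0,"wy":0,"wz":0,"dx":0,"dy":0,"dz":0,"hand":1},{"wx":0,"wy":0,"wz":0,"dx":0,"dy":0,"dz":0,"hand":1}]'
python3 -m jog '[{"wx":0,"wy":0,"wz":0,"dx":0,"dy":0,"dz":-0.003,"hand":1},{"wx":0,"wy":0,"wz":0,"dx":0,"dy":0,"dz":0,"hand":1},{"wx":0,"wy":0,"wz":0,"dx":0,"dy":0,"dz":0,"hand":1}]'
```

```text
clock: 32.03
tool_pos: [0.4724, 0.2318, 0.0186]
eef_rot: [0.117, 0.993, -0.005, -0.001]
contact_force: [0.3, 0.6, -1.3]
opening: 0.544
finger_force: 24.8
clock: 32.28
tool_pos: [0.4725, 0.2318, 0.0167]
eef_rot: [0.117, 0.993, -0.005, -0.001]
contact_force: [0.6, 0.6, -1.2]
opening: 0.541
finger_force: 24.8
clock: 32.53
tool_pos: [0.4725, 0.2318, 0.016]
eef_rot: [0.117, 0.993, -0.005, -0.001]
contact_force: [0.0, 0.8, -1.0]
opening: 0.542
finger_force: 24.8
```

```bash

python3 -m jog '[{"wx":0,"wy":0,"wz":0,"dx":0,"dy":0,"dz":-0.003,"hand":1},{"wx":0,"wy":0,"wz":0,"dx":0,"dy":0,"dz":0,"hand":1},{"wx":0,"wy":0,"wz":0,"dx":0,"dy":0,"dz":0,"hand":1}]'
python3 -m jog '[{"wx":0,"wy":0,"wz":0,"dx":0,"dy":0,"dz":-0.003,"hand":1},{"wx":0,"wy":0,"wz":0,"dx":0,"dy":0,"dz":0,"hand":1},{"wx":0,"wy":0,"wz":0,"dx":0,"dy":0,"dz":0,"hand":1}]'
```

```text
clock: 32.78
tool_pos: [0.4726, 0.2319, 0.0155]
eef_rot: [0.117, 0.993, -0.005, -0.001]
contact_force: [-0.8, -0.5, 3.5]
opening: 0.538
finger_force: 25.0
clock: 33.03
tool_pos: [0.4726, 0.2318, 0.0153]
eef_rot: [0.117, 0.993, -0.005, -0.001]
contact_force: [-1.1, -1.1, 8.8]
opening: 0.542
finger_force: 25.1
```

Seated. I'll release, rise clear and check.

```bash

python3 -m jog '[{"wx":0,"wy":0,"wz":0,"dx":0,"dy":0,"dz":0,"hand":0.15},{"wx":0,"wy":0,"wz":0,"dx":0,"dy":0,"dz":0,"hand":0.15},{"wx":0,"wy":0,"wz":0,"dx":0,"dy":0,"dz":0,"hand":0.15},{"wx":0,"wy":0,"wz":0,"dx":0,"dy":0,"dz":0,"hand":0.15},{"wx":0,"wy":0,"wz":0,"dx":0,"dy":0,"dz":0.05,"hand":0.15}]'
python3 -m jog '[{"wx":0,"wy":0,"wz":0,"dx":0,"dy":0,"dz":0.12,"hand":0.15},{"wx":0,"wy":0,"wz":0,"dx":0,"dy":0,"dz":0.15,"hand":0.15},{"wx":0,"wy":0,"wz":0,"dx":0,"dy":0,"dz":0.15,"hand":0.15},{"wx":0,"wy":0,"wz":0,"dx":0,"dy":0,"dz":0.15,"hand":0.15},{"wx":0,"wy":0,"wz":0,"dx":0,"dy":0,"dz":0.1,"hand":0.15}]'
python3 -m jog '[{"wx":0,"wy":0,"wz":0,"dx":0.1,"dy":-0.05,"dz":0.05,"hand":0.15},{"wx":0,"wy":0,"wz":0,"dx":0.1,"dy":-0.05,"dz":0,"hand":0.15},{"wx":0,"wy":0,"wz":0,"dx":0.1,"dy":-0.05,"dz":0,"hand":0.15},{"wx":0,"wy":0,"wz":0,"dx":0,"dy":0,"dz":0,"hand":0.15},{"wx":0,"wy":0,"wz":0,"dx":0,"dy":0,"dz":0,"hand":0.15}]'
python3 - <<'E'
from h import *
w=r.snapshot('wrist')[:,:,::-1]; o=[]
for c in('scene','side'):
    q=r.snapshot(c)[:,:,::-1]; u,v=proj(c,[[.55,.0,.04]])[0].astype(int)
    v=max(v,90); o.append(cv2.resize(q[v-90:v+90,u-120:u+120],(380,285),interpolation=cv2.INTER_CUBIC))
cv2.imwrite('pics/f.png',np.hstack([cv2.resize(w,(418,570))[:570],np.vstack(o)]))
E
```

```text
clock: 33.45
tool_pos: [0.4714, 0.2313, 0.0254]
eef_rot: [0.117, 0.993, -0.006, -0.002]
contact_force: [-0.5, 0.1, 0.1]
opening: 0.853
finger_force: 0.0
clock: 33.87
tool_pos: [0.473, 0.2324, 0.1975]
eef_rot: [0.117, 0.993, -0.004, -0.0]
contact_force: [-0.5, 0.5, -0.7]
opening: 0.85
finger_force: 0.0
clock: 34.28
tool_pos: [0.5485, 0.1927, 0.2063]
eef_rot: [0.119, 0.993, -0.006, -0.001]
contact_force: [0.3, 0.4, -0.6]
opening: 0.853
finger_force: 0.0
```

View pics/f.png

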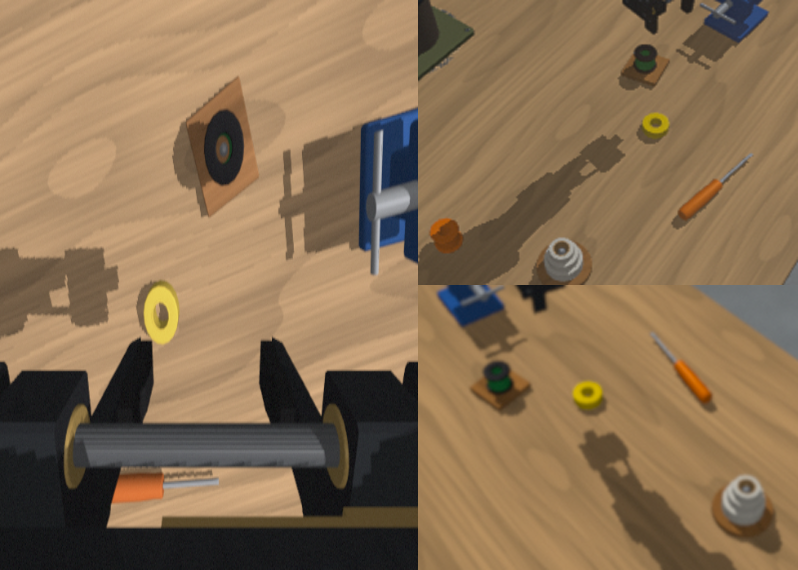

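The pictures show the reel upright on the square base with its post in the hole (224,148), and the three rolls stacked on the round base. Nothing else has been disturbed and the gripper is clear, so I'm handing in.

```bash
python3 -m jog '[{"wx":0,"wy":0,"wz":0,"dx":0,"dy":0,"dz":0,"hand":0.15},{"wx":0,"wy":0,"wz":0,"dx":0,"dy":0,"dz":0,"hand":0.15},{"wx":0,"wy":0,"wz":0,"dx":0,"dy":0,"dz":0,"hand":0.15},{"wx":0,"wy":0,"wz":0,"dx":0,"dy":0,"dz":0,"hand":0.15}]'; python3 -c "
from plant import r
print(r.finish_job())"
```

```text
clock: 34.77
tool_pos: [0.5472, 0.1946, 0.207]
eef_rot: [0.117, 0.993, -0.005, -0.001]
contact_force: [0.1, -0.0, -0.2]
opening: 0.849
finger_force: 0.0
the job is handed in; nothing more can be done
None
```

The job is handed in, with no verdict returned: the final pictures show the three rolls stacked large, medium, small on the round spindle and the green reel on the square one, with everything else in view undisturbed, at about 35 s of the 93 s allowed.

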